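# Clear fallen plaster off a shaker deck, load two tube racks and wedge them tight

## Robot

A 6-joint arm with a two-finger parallel gripper is mounted at the origin on the work surface. World frame = base frame: x ahead of the robot, y to its left, z up, the work surface at z = 0. Lengths are in m, angles in rad, forces in N, time in s.
With the tool pointing down it reaches from about 0.35 to 0.975 m from the base axis. Payload 4.9 kg.
Tool frame: the origin (TCP) lies between the finger pads, 19 mm behind the fingertips; this is the grasp point; z points along the fingers, y is the line along which they close (so a half turn about z gives the same grasp; the last joint's range is limited). The gripper opens to 85 mm and grips with 20 to 120 N. Pads are 22 mm wide; open, the fingers measure 114 mm over their backs; the gripper's body (76 mm by 85 mm) begins 54 mm behind the grasp point. The pads swing forward as they close: fully open they stand 13 mm farther back than shut.
Start: joints at [1.116, 0.053, 1.613, -0, 1.476, -0.119], TCP at [0.206, 0.59, 0.25] pointing down, gripper open.
Joint ranges: [-3.01, 3.01], [-1.01, 2.22], [0.06, 2.58], [-1.02, 4.17], [0.09, 2.62], [-3.14, 3.14]. Speed limits (rad/s): [2.57, 2.57, 3.14, 3.14, 3.14, 3.14].

## Interface

Orientations are given as a rotation vector (axis times angle).
In Python, from station import get_obs, get_image, calibration, finish_job gives the robot as it stands. The module is installed in compiled form; this text tells all that it offers.
- The arm moves only by the tool arm_command, never from a script. Its argument "plan" is a list that holds one entry, the list of rows, each a list of 6 numbers: the shift along the tool's x, y, z in cm, then the turn, a rotation vector about the tool's x, y, z in rad. A call has 1 to 12 rows; each row is the pose to reach, as a shift and turn from the pose commanded when the call began, along the tool's axes at that moment; what a row does not reach only later rows make up. A row lasts 1/12 s, in which the tool goes at most 41.7 mm and 7.16 degrees, less where a joint would pass 70% of its speed; a pose out of reach is approached as far as the arm can. A call with a gripper value outside its range is refused whole. "gripper" is the closure, from -1 (fully open) to 1 (shut), set as the call begins (left out, the last holds). The fingers move at their own pace and stop on an object; "force" is the grip in N (left out, the last holds). Time passes only in rows, so rows that repeat a pose let the fingers close. It gives the time, the measured TCP pose, the force, the opening and the grip force at its end, in the units of the state.
- get_obs(): the state, without advancing time (a new reading comes with each control period).
- get_image(name): name is "scene" or "top"; returns (picture, depth): 480x640x3 uint8, blue, green, red; 480x640 float32, m along the optical axis (not along the pixel's ray), 0 where there is no reading.
- calibration(name): a dict with "fx", "fy", "cx", "cy" (pixels), "dist" ([k1, k2, p1, p2, k3] as OpenCV has them; the pictures are not rectified), "pose" (4x4, takes a point from camera to world coordinates). Camera axes: x right, y up, looking along -z (the intrinsics and any distortion apply to the point x, -y, -z); pixel columns grow to the right and rows downward; lengths in m; the calibration is good to about 2 mm. A picture is of the moment at which its call begins. calibration takes no time and is no camera call.
- finish_job(): hands the job in; it is judged then, once.
The state is a dict: "t": time; "q": joint angles; "dq": joint speeds; "effort": joint torques, N m; "tool_pos": TCP position; "tool_rot": TCP orientation; "contact_force": force on the tool from outside, world axes, zero at the start; "wrist_torque": the same for the moment, N m; "opening": finger opening in m; "grip_force": force on a finger pad.
Only numpy, scipy, OpenCV 4.12 (cv2) and the standard library are available. Lean on these libraries where they do the work, as an engineer would, in place of code of your own. Each camera call takes 0.05 s, during which the arm holds its last target. There are 200 camera calls.

## Task

Plaster flakes have fallen from the wall onto the lab shaker: wipe every flake off the deck's open edge into the yellow tray with the scraper block, never touching the flakes with the gripper fingers, and stand the scraper back upright in the middle of its white mat. Once the deck is clear, set both tube racks on it in one row along the white centre line, the first against the far bar and the second against the first, then drive the orange wedge tip first from the open edge into the gap left between the racks and the near slanted bar until it binds and locks them tight. Leave the jar, the tip box and the pipette alone.

Things in the scene. Friction and masses are not known exactly. Their poses are not given: they have to be found in the camera images.
- shaker: Benchtop orbital shaker, cream housing 250 x 205 mm, fixed to the bench, not running; origin at the bench under the middle of the deck, z up. Its x axis points from the near (slanted) clamp bar to the far clamp bar; its -y axis points over the open edge to the discard tray.
- deck (a point): Middle of the white centre line (which runs along x, at y = 0) on the dark deck's flat top, 105 mm above the bench; axes as shaker. The deck reaches from y = -118 mm (open edge, nothing on it) to y = +105 mm (low lip, 10 mm high).
- far_bar (a point): Point of the far aluminium clamp bar's inner face where the centre line meets it, at deck height: the face is the plane x = +100 mm from deck. The bar runs along y and is 22 mm high above the deck.
- near_bar (a point): Point of the near aluminium clamp bar's inner face where the centre line meets it, at deck height. The face slants: x = -76.8 mm + 0.12 y from deck, so the space between the bars widens towards the open edge. 22 mm high. Two racks in a row against the far bar leave a tapering gap to it, 16.8 mm wide at y = 0.
- tray: Yellow discard tray 250 (x) x 140 (y) x 60 mm high, wall 4 mm, fixed, its long wall reaching 9 mm in under the deck's open edge so that what is pushed off the edge falls in; origin under its centre, on the bench.
- mat: White bench mat 170 (x) x 120 (y) x 2 mm, fixed, the scraper's place; origin at its underside centre.
- scraper: Blue scraper block with a black rubber foot, standing upright: blade 110 mm long (its x) x 24 mm thick (y) x 34 mm high, above it a grip 70 mm long x 26 mm thick from 34 to 76 mm height (grip across y; a TCP height of 54 mm above its foot is good). 180 g. Origin at the centre of its foot.
- rack_green: Green microtube rack holding closed tubes, 80 (x) x 60 (y) x 42 mm high, tube lids stand 4 mm above; 150 to 310 g; grip it across y. Origin at its underside centre. Its sides are solid and the same both ways round.
- rack_pink: Pink microtube rack, same size and origin as the green one.
- wedge: Orange locking wedge lying flat, 120 mm long (y), 22 mm high, 70 g; thin tip (12 mm) at +y, thick tail (26.4 mm) at -y. Its straight face is the plane x = +9.6 mm, its tapered face x = -9.6 mm + 0.12 y, the near bar's slant. Origin at its underside, mid-length. Straight face to the rack, it binds with its origin 20 mm (racks square) to 35 mm short (-y) of the centre line.
- wedge_tab (a point): Top of the wedge's upright grip tab, 14 mm (x) x 24 mm (y), rising from the wedge's top (22 mm) to 60 mm above its underside, at x = -3, y = -46 mm from the wedge's origin; grip it across x. A push of 15 N on it or on the tail, towards the tip, drives the wedge, shoves the racks home and binds; friction then holds it.
- chip0: Flake of fallen wall plaster, off-white, about 26 x 20 x 9 mm, 10 g, loose on the deck (origin at its underside centre). May be absent.
- chip1: Flake of fallen wall plaster, off-white, about 26 x 20 x 9 mm, 10 g, loose on the deck (origin at its underside centre). May be absent.
- chip2: Flake of fallen wall plaster, off-white, about 26 x 20 x 9 mm, 10 g, loose on the deck (origin at its underside centre). May be absent.
- chip3: Flake of fallen wall plaster, off-white, about 26 x 20 x 9 mm, 10 g, loose on the deck (origin at its underside centre). May be absent.
- chip4: Flake of fallen wall plaster, off-white, about 26 x 20 x 9 mm, 10 g, loose on the deck (origin at its underside centre). May be absent.
- chip5: Flake of fallen wall plaster, off-white, about 26 x 20 x 9 mm, 10 g, loose on the deck (origin at its underside centre). May be absent.
- chip6: Flake of fallen wall plaster, off-white, about 26 x 20 x 9 mm, 10 g, loose on the deck (origin at its underside centre). May be absent.
- chip7: Flake of fallen wall plaster, off-white, about 26 x 20 x 9 mm, 10 g, loose on the deck (origin at its underside centre). May be absent.
- jar: White screw-top plastic jar, 84 mm across, 100 mm high; bystander. Origin at its underside.
- tipbox: Pipette tip box with pink insert, 120 x 82 x 70 mm; bystander. Origin at its underside.
- pipette: Cream pipette lying on the bench, 230 mm long; bystander. Origin at its underside.
Not all that is in view belongs to the job. Several things have the shape of the wedge; the one meant has the colours described above. Of the things that look like the scraper, take the one that is farthest from the robot's base at the start.

How it is judged:
On the way, in this order (a step that is already met when the one before it is completed fails the run):
1. all flakes have been wiped off the deck into the tray (x of chip0 in the frame of tray between -0.124 and 0.124 m and y of chip0 in the frame of tray between -0.069 and 0.069 m and z of each of chip0, chip1, chip2, chip3, chip4, chip5, chip6, chip7 in the frame of tray below 0.06 m and x of chip1 in the frame of tray between -0.124 and 0.124 m and y of chip1 in the frame of tray between -0.069 and 0.069 m and x of chip2 in the frame of tray between -0.124 and 0.124 m and y of chip2 in the frame of tray between -0.069 and 0.069 m and x of chip3 in the frame of tray between -0.124 and 0.124 m and y of chip3 in the frame of tray between -0.069 and 0.069 m and x of chip4 in the frame of tray between -0.124 and 0.124 m and y of chip4 in the frame of tray between -0.069 and 0.069 m and x of chip5 in the frame of tray between -0.124 and 0.124 m and y of chip5 in the frame of tray between -0.069 and 0.069 m and x of chip6 in the frame of tray between -0.124 and 0.124 m and y of chip6 in the frame of tray between -0.069 and 0.069 m and x of chip7 in the frame of tray between -0.124 and 0.124 m and y of chip7 in the frame of tray between -0.069 and 0.069 m), for 0.3 s.
2. both racks stand on the cleared deck in a row along the centre line, at the far bar (y of rack_green in the frame of deck between -0.02 and 0.02 m and z of rack_green in the frame of deck between -0.004 and 0.006 m and angle between each of rack_green, rack_pink's own z axis and vertical below 0.06 rad and angle between the x axis of each of rack_green, rack_pink and the x axis of deck, either way round below 0.06 rad and y of rack_pink in the frame of deck between -0.02 and 0.02 m and z of rack_pink in the frame of deck between -0.004 and 0.006 m and ((x of rack_green in the frame of deck between 0.046 and 0.074 m and x of rack_pink in the frame of deck between -0.034 and -0.006 m) or (x of rack_pink in the frame of deck between 0.046 and 0.074 m and x of rack_green in the frame of deck between -0.034 and -0.006 m))), for 0.3 s.
3. the wedge is driven into the gap and binds, pressing on rack and near bar with over 3 N (y of rack_green in the frame of deck between -0.02 and 0.02 m and z of rack_green in the frame of deck between -0.004 and 0.006 m and angle between each of rack_green, rack_pink's own z axis and vertical below 0.06 rad and angle between the x axis of each of rack_green, rack_pink and the x axis of deck, either way round below 0.06 rad and y of rack_pink in the frame of deck between -0.02 and 0.02 m and z of rack_pink in the frame of deck between -0.004 and 0.006 m and ((x of rack_green in the frame of deck between 0.054 and 0.066 m and x of rack_pink in the frame of deck between -0.026 and -0.014 m) or (x of rack_pink in the frame of deck between 0.054 and 0.066 m and x of rack_green in the frame of deck between -0.026 and -0.014 m)) and y of wedge in the frame of deck between -0.048 and 0.012 m and z of wedge in the frame of deck between -0.004 and 0.006 m and angle between wedge's own z axis and vertical below 0.08 rad and (contact force between wedge and rack_green above 3 N or contact force between wedge and rack_pink above 3 N) and contact force between wedge and shaker above 3 N), for 0.3 s.
At the end, for the whole second after the job is handed in: Flakes in the tray; racks upright in a row on the deck (20 mm of the line, 0.06 rad, within 6 mm of far bar and each other); wedge flat in the gap, middle -36 to +12 mm from the line, or to -48 mm if it still presses over 3 N; scraper upright on its mat (50 x 40 mm); all at rest (all of step 1 and y of rack_green in the frame of deck between -0.02 and 0.02 m and z of rack_green in the frame of deck between -0.004 and 0.006 m and angle between each of rack_green, rack_pink's own z axis and vertical below 0.06 rad and angle between the x axis of each of rack_green, rack_pink and the x axis of deck, either way round below 0.06 rad and y of rack_pink in the frame of deck between -0.02 and 0.02 m and z of rack_pink in the frame of deck between -0.004 and 0.006 m and ((x of rack_green in the frame of deck between 0.054 and 0.066 m and x of rack_pink in the frame of deck between -0.026 and -0.014 m) or (x of rack_pink in the frame of deck between 0.054 and 0.066 m and x of rack_green in the frame of deck between -0.026 and -0.014 m)) and y of wedge in the frame of deck between -0.048 and 0.012 m and z of wedge in the frame of deck between -0.004 and 0.006 m and angle between wedge's own z axis and vertical below 0.08 rad and (y of wedge in the frame of deck above -0.036 m or ((contact force between wedge and rack_green above 3 N or contact force between wedge and rack_pink above 3 N) and contact force between wedge and shaker above 3 N)) and x of scraper in the frame of mat between -0.05 and 0.05 m and y of scraper in the frame of mat between -0.04 and 0.04 m and angle between scraper's own z axis and vertical below 0.1 rad and linear speed of each of rack_green, rack_pink, wedge, scraper below 0.02 m/s); the robot touches nothing.
It fails at once if the gripper fingers touch a flake (contact force between the fingers and chip0 above 1 N or contact force between the fingers and chip1 above 1 N or contact force between the fingers and chip2 above 1 N or contact force between the fingers and chip3 above 1 N or contact force between the fingers and chip4 above 1 N or contact force between the fingers and chip5 above 1 N or contact force between the fingers and chip6 above 1 N or contact force between the fingers and chip7 above 1 N).
It fails at once if the jar, tip box or pipette is displaced by more than 30 mm (distance of any of jar, tipbox, pipette from where it was at the start of the episode above 0.03 m).
Of chip0, chip1, chip2, chip3, chip4, chip5, chip6, chip7 only 4 to 8 are there at a start; the rules pass over those that are not, and their reading is None.
At some moment in a run one of rack_green, rack_pink may be knocked a few centimetres aside while the robot is not near it.
Once in a run the grip may slacken for a moment while it holds something.
It also fails if it takes over 210 s, if anything falls off the work surface, if the arm or the gripper's body presses on something with over 40 N, if the wrist force passes 120 N, or if a joint passes its speed limit or range.

## Working session

There is one attempt and no reset: what is moved stays moved. The work goes in short steps, Python scripts to look and compute and a tool call to move; the robot and the scene stay as the last step left them, time stands still between calls to the robot, and variables do not carry over. Pictures are saved under pics/ and viewed, at most 14 in all, crops included, and the job is handed in when it is done.

Besides the shell and the picture viewer there is one more tool, called after "Emit:" as name(argument=value, ...) on one line, values as JSON. arm_command: Moves the arm, as the interface text tells. Its arguments: {"type":"object","properties":{"plan":{"type":"array"},"gripper":{"type":"number"},"force":{"type":"number"}},"required":["plan"]}

```bash
mkdir -p pics; cat > h.py <<'E'
import numpy as np, cv2
from station import get_obs, get_image, calibration, finish_job
from scipy.spatial.transform import Rotation as R
def K(n):
    c=calibration(n); return np.array([[c['fx'],0,c['cx']],[0,c['fy'],c['cy']],[0,0,1.]]),np.array(c['dist'],float),np.array(c['pose'])
def ray(n,uv,z):
    """pixels -> world points on plane z"""
    k,d,P=K(n); p=cv2.undistortPoints(np.array(uv,float).reshape(-1,1,2),k,d).reshape(-1,2)
    v=np.c_[p[:,0],-p[:,1],-np.ones(len(p))]@P[:3,:3].T; o=P[:3,3]
    return o+v*((z-o[2])/v[:,2])[:,None]
def pts(n,dep):
    """world xyz map from depth"""
    k,d,P=K(n); g=np.stack(np.meshgrid(np.arange(640.),np.arange(480.)),-1).reshape(-1,1,2)
    p=cv2.undistortPoints(g,k,d).reshape(480,640,2)
    c=np.stack([p[...,0]*dep,-p[...,1]*dep,-dep],-1)
    return c@P[:3,:3].T+P[:3,3]
def proj(n,X):
    k,d,P=K(n); c=(np.atleast_2d(X)-P[:3,3])@P[:3,:3]; c=c*[1,-1,-1]
    return cv2.projectPoints(c,np.zeros(3),np.zeros(3),k,d)[0].reshape(-1,2)
E
python3 - <<'E'
from h import *
o=get_obs(); print(o['t'],o['tool_pos'],o['tool_rot'])
for n in('scene','top'):
    im,d=get_image(n); cv2.imwrite(f'pics/{n}0.png',im); np.save(f'{n}0.npy',d); print(n,K(n)[2].round(3).tolist(),d.min(),d.max())
E
```

```text
0.0 [0.20569085 0.58955436 0.24875566] [-0.52482948 -3.09685888  0.00313333]
scene [[-0.383, -0.773, 0.506, 1.102], [0.924, -0.318, 0.215, 0.346], [-0.005, 0.549, 0.836, 1.087], [0.0, 0.0, 0.0, 1.0]] 0.0 3.4326253
top [[-0.0, 0.991, -0.131, 0.294], [-1.0, -0.002, -0.014, 0.069], [-0.014, 0.131, 0.991, 1.671], [0.0, 0.0, 0.0, 1.0]] 0.0 2.6705759
```

View pics/top0.png

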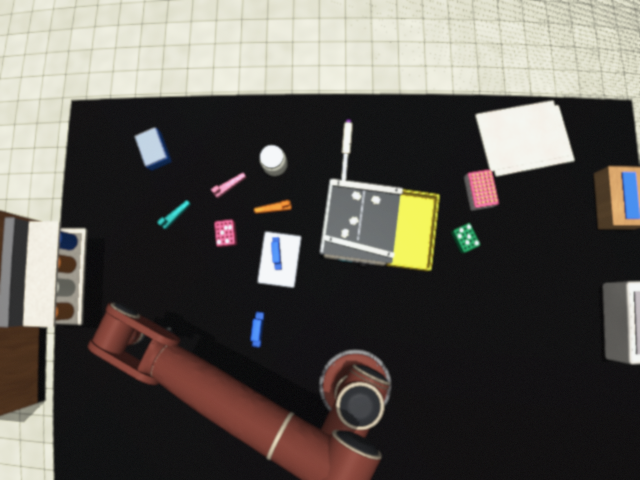

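View pics/scene0.png

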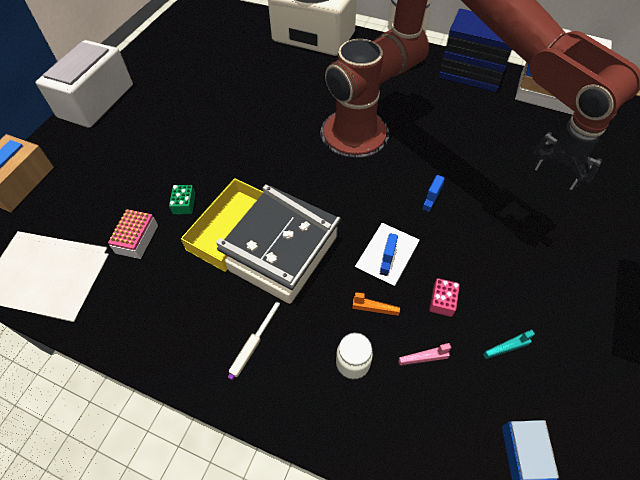

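The top view shows the deck at (362,225), with flakes at (355,196), (346,205), (376,207) and (354,221), and the tray at (417,230). The mat is at (280,259). There are two scraper lookalikes: (277,253) on the mat and (257,329). The first is farther from the base (355,385), so I'll use that one. Three things have the wedge shape: orange (272,207), pink (228,184) and teal (173,214). Orange is the one described. Green rack is at (466,237), pink rack at (225,232).

```bash
cat > seg.py <<'E'
from h import *
RNG={'orange':((8,170,120),(18,255,255)),'blue':((105,120,80),(122,255,255)),'green':((65,120,30),(85,255,255)),
'pink':((160,120,80),(178,255,255)),'yellow':((26,150,100),(34,255,255))}
def comps(im,c,amin=60):
    hsv=cv2.cvtColor(im,cv2.COLOR_BGR2HSV); m=cv2.inRange(hsv,*map(np.array,RNG[c]))
    m=cv2.morphologyEx(m,cv2.MORPH_CLOSE,np.ones((5,5)))
    n,l,s,ce=cv2.connectedComponentsWithStats(m)
    return [(l==i,ce[i]) for i in range(1,n) if s[i,4]>=amin]
def rect(P):
    r=cv2.minAreaRect((P[:,:2]*1000).astype(np.float32)); b=cv2.boxPoints(r)
    e=sorted([b[1]-b[0],b[2]-b[1]],key=np.linalg.norm)[1]
    return np.round(r[0],1),np.round(sorted(r[1]),1),round(float(np.degrees(np.arctan2(e[1],e[0]))),1)
def look(tag):
    r={}
    for n in('scene','top'):
        im,d=get_image(n); cv2.imwrite(f'pics/{n}_{tag}.png',im); r[n]=(im,d,pts(n,d))
    return r
E
python3 - <<'E'
from seg import *
for n in('scene','top'):
    im=cv2.imread(f'pics/{n}0.png'); X=pts(n,np.load(f'{n}0.npy'))
    for c in RNG:
        for m,ce in comps(im,c):
            P=X[m]; P=P[P[:,2]>0.003]
            if len(P)<20 or np.linalg.norm(P[:,:2].mean(0)-[.5,0])>.7: continue
            print(n,c,ce.round(),len(P),'z5,50,98',np.percentile(P[:,2],[5,50,98]).round(4),*rect(P))
            if c!='yellow':
                h=np.percentile(P[:,2],98); T=P[P[:,2]>h-.008]; print('    top',*rect(T))
    # white things around the deck
    g=im.min(2).astype(int); D=(X[...,2]>.097)&(X[...,2]<.135)&(abs(X[...,1]+0.05)<.3)&(X[...,0]>.3)
    S=(np.abs(X[...,2]-.105)<.006)&(im.max(2)<120)&(abs(X[...,1]+.05)<.3)&(X[...,0]>.3); l,s,_=cv2.connectedComponentsWithStats(S.astype(np.uint8))[1:]
    i=1+s[1:,4].argmax(); P=X[l==i]; print('deck dark',s[i,4],np.percentile(P[:,2],[5,50,95]).round(4),rect(P))
    B=(X[...,2]>.120)&(X[...,2]<.132)&(abs(X[...,1]+.05)<.3)&(X[...,0]>.3)
    nn,l,s,c=cv2.connectedComponentsWithStats(B.astype(np.uint8))
    for i in range(1,nn):
        if s[i,4]>60: print('bar',c[i].round(),s[i,4],np.median(X[l==i][:,2]).round(4),*rect(X[l==i]))
    F=D&(g>140); nn,l,s,c=cv2.connectedComponentsWithStats(F.astype(np.uint8))
    for i in range(1,nn):
        if s[i,4]>15: print('white',c[i].round(),s[i,4],np.percentile(X[l==i][:,2],[10,90]).round(4),*rect(X[l==i]))
    W=(g>160)&(X[...,2]<.012)&(X[...,0]>.3)&(X[...,0]<.8)&(abs(X[...,1])<.5)
    nn,l,s,c=cv2.connectedComponentsWithStats(W.astype(np.uint8)); i=1+s[1:,4].argmax(); print('mat',c[i].round(),*rect(X[l==i]))
    u,v=(np.array([[190,120,340,310],[300,140,460,300]])[0 if n=='scene' else 1]).reshape(2,2)
a=cv2.imread('pics/scene0.png')[170:350,180:480]; cv2.imwrite('pics/crop0.png',cv2.resize(a,None,fx=2.6,fy=2.6,interpolation=cv2.INTER_CUBIC))
E
```

```text
scene orange [373. 305.] 505 z5,50,98 [0.0057 0.0207 0.0611] [840.2 280.8] [121.4 525.9] 1.0
    top [846.2 292.5] [ 21.  522.4] 14.2
scene blue [433. 192.] 348 z5,50,98 [0.0236 0.0692 0.0788] [620.6 323.3] [ 34.4 963.4] 0.7
    top [626.7 323.9] [ 32.6 951.3] 0.7
scene blue [389. 253.] 366 z5,50,98 [0.0275 0.0742 0.0811] [752.8 294.3] [ 25.  705.8] 6.4
    top [752.8 294.3] [ 24.4 705.8] 6.5
scene green [182. 199.] 656 z5,50,98 [0.008  0.0407 0.0475] [796.1 -43.1] [ 86.  986.5] 46.9
    top [794.7 -41.8] [ 81.7 986.5] 46.9
scene pink [130. 229.] 1032 z5,50,98 [0.0524 0.0583 0.0713] [881.9 -94.2] [136.6 975.1] 55.5
    top [885.5 -76.8] [111.7 943.7] 56.1
scene pink [444. 297.] 827 z5,50,98 [0.011  0.0402 0.0464] [784.4 409.2] [ 72.1 643.7] -4.8
    top [784.3 408.4] [ 69.8 643.8] -4.9
scene pink [435. 354.] 212 z5,50,98 [0.0053 0.0221 0.0616] [860.8 373.2] [ 88.3 477.4] -16.9
    top [869.5 401.5] [ 21.2 477.5] -15.9
scene yellow [223. 222.] 1105 z5,50,98 [0.0032 0.0052 0.1032] [784.9 -19.6] [239.4 938.2] 34.8
deck dark 4066 [0.1013 0.1044 0.1078] (array([532.4, -24.9]), array([182.
[... 1185 characters left out ...]
507.1 438.8] [72.6 93.3] 8.1
    top [502.1 432.5] [59.8 78.1] 6.7
top yellow [416. 230.] 2050 z5,50,98 [0.0035 0.0075 0.0639] [ 432.2 -156.2] [219.1 480.5] -33.8
deck dark 1470 [0.1004 0.1052 0.1097] (array([537. , -73.8]), array([110.7, 177.8]), -8.5)
bar [367. 187.] 335 0.1267 [638.4 -34.9] [ 18.8 223.8] 82.5
bar [359. 247.] 299 0.127 [447.   -8.7] [ 15.6 220.3] 75.1
white [280. 156.] 38 [0.0987 0.1052] [749.3 243.3] [13.2 40.1] -0.5
white [355. 219.] 1109 [0.106  0.1308] [532.8 -18.4] [230.5 233.7] -7.1
white [357. 211.] 284 [0.1026 0.1166] [551.5  -2.7] [ 42.7 157. ] -4.8
white [375. 199.] 72 [0.1035 0.1193] [600.6 -65.4] [28.8 29.5] 82.7
mat [279. 260.] [418.1 253.7] [124.  172.9] -7.4
```

View pics/crop0.png

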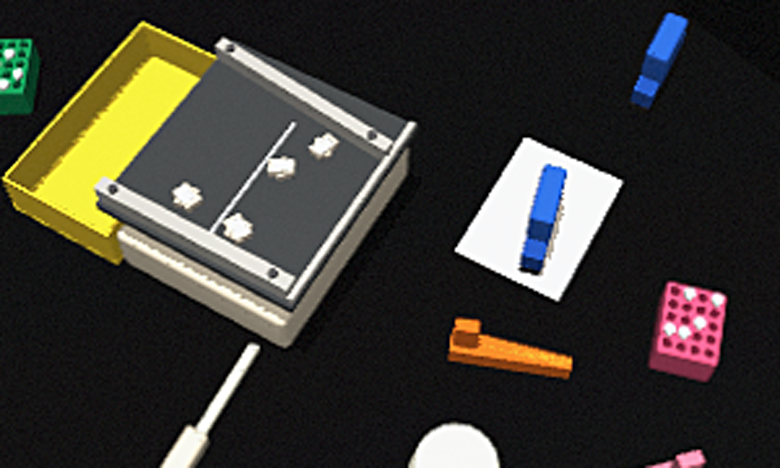

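Crop shows four flakes, at (186,195), (236,227), (280,166) and (322,145). It confirms the orange wedge with its tab to the left, and the blue scraper on the white mat. Next I'll refine the poses using valid depth only.

```bash
sed -i 's/    return c@P\[:3,:3\].T+P\[:3,3\]/    X=c@P[:3,:3].T+P[:3,3]; X[(dep<=0)]=np.nan; return X/' h.py
cat >> seg.py <<'E'
def clean(P):
    P=P[np.isfinite(P[:,0])]; c=np.median(P,0); return P[np.linalg.norm(P[:,:2]-c[:2],axis=1)<.16]
E
python3 - <<'E'
from seg import *
for n in('scene','top'):
    im=cv2.imread(f'pics/{n}0.png'); X=pts(n,np.load(f'{n}0.npy'))
    for c in('orange','blue','green','pink','yellow'):
        for m,ce in comps(im,c):
            P=clean(X[m]); 
            if c=='yellow':
                P=X[m];P=P[np.isfinite(P[:,0])&(P[:,2]<.075)]
                print('tray',rect(P),'rim',rect(P[P[:,2]>.054]),'in',rect(P[P[:,2]<.015])); continue
            P=P[P[:,2]>.003]; h=np.percentile(P[:,2],95)
            print(n,c,ce.round(),'top',h.round(4),rect(P[P[:,2]>h-.009]),'all',rect(P[P[:,2]>.012]))
            if c=='orange':
                T=P[(P[:,2]<.03)&(P[:,2]>.012)]; print('   body',rect(T))
    im=im.astype(int)
    # centre line: light on deck
    th=np.radians(-7.8); Rz=np.array([[np.cos(th),-np.sin(th)],[np.sin(th),np.cos(th)]])
    q=(X[...,:2]-[.54,-.03])@Rz
    ok=(abs(X[...,2]-.105)<.005)&(abs(q[...,0])<.08)&(abs(q[...,1])<.03)&(im.min(2)>110)
    v=q[ok]; 
    L=cv2.fitLine(v.astype(np.float32),cv2.DIST_HUBER,0,.01,.01).ravel(); print(n,'line',ok.sum(),L.round(4),'ang',np.degrees(np.arctan2(L[1],L[0])).round(2),'y at0',(L[3]-L[2]*L[1]/L[0]).round(4))
    b=(X[...,2]>.12)&(X[...,2]<.132)&(abs(q[...,1])<.13)
    for s,nm in((1,'far'),(-1,'near')):
        f=q[b&(s*q[...,0]>.05)&(abs(q[...,0])<.16)]
        A=cv2.fitLine(f.astype(np.float32),cv2.DIST_HUBER,0,.01,.01).ravel(); sl=A[0]/A[1]
        r=f[:,0]-sl*f[:,1]; print(nm,'slope',sl.round(4),'edges',np.percentile(r,[2,50,98]).round(4),'y range',np.percentile(f[:,1],[1,99]).round(4))
E
```

```text
scene orange [373. 305.] top 0.0578 (array([600.8, 230.6]), array([15.3, 23.1]), -78.8) all (array([593.7, 276.6]), array([ 25.7, 121.2]), -80.1)
   body (array([593.7, 276.6]), array([ 25.7, 121.2]), -80.1)
scene blue [472.  25.] top 0.2031 (array([-464.1,  281.1]), array([156.1, 180.2]), 89.3) all (array([-464.1,  281.1]), array([156.1, 180.2]), 89.3)
scene blue [  8. 151.] top 0.1128 (array([ 588.3, -928.5]), array([57.2, 96.8]), 1.1) all (array([ 588.4, -935.8]), array([71.8, 96.8]), 1.1)
scene blue [433. 192.] top 0.0773 (array([187.4, 318.1]), array([26.1, 74.2]), -6.6) all (array([191. , 317.6]), array([ 26.2, 107.6]), -6.4)
scene blue [389. 253.] top 0.0796 (array([438., 259.]), array([24.4, 71.9]), 4.7) all (array([448.7, 259.9]), array([24.5, 93.4]), 4.7)
scene blue [511. 452.] top 0.0502 (array([814.4, 662.7]), array([  6.3, 116.2]), 23.5) all (array([814.6, 662.1]), array([  6.6, 116.2]), 22.5)
scene green [182. 199.] top 0.0461 (array([ 487.8, -371.3]), array([62.3, 82.3]), 23.3) all (array([ 487.8, -371. ]), array([63. , 82.5]), 23.5)
scene pink [130. 229.] top 0.0696 (
[... 1675 characters left out ...]
ray([63.4, 84.9]), 25.0)
top pink [484. 187.] top 0.0714 (array([ 647.7, -426.3]), array([ 74.3, 117.4]), 11.7) all (array([ 650.4, -440.2]), array([101.7, 118.6]), 8.6)
top pink [225. 232.] top 0.048 (array([502.5, 433. ]), array([61.2, 79.8]), 7.6) all (array([502.2, 432.7]), array([61.7, 81.9]), 8.1)
tray (array([ 517.7, -203.6]), array([150. , 270.2]), -8.3) rim (array([ 510.6, -195. ]), array([136.8, 252.8]), -7.9) in (array([ 518. , -211.8]), array([133.8, 267.4]), -8.3)
top line 318 [ 0.9987 -0.05    0.0342  0.0142] ang -2.87 y at0 0.0159
far slope -0.0012 edges [0.067  0.0971 0.106 ] y range [-0.0999  0.1188]
near slope 0.1262 edges [-0.1032 -0.0961 -0.0885] y range [-0.0991  0.1176]
```

```bash
cat > mv.py <<'E'
import sys
from h import *
D0=np.array([.534,-.0145]); DY=np.radians(-7.8)
def d2w(x,y,yaw=0):
    c,s=np.cos(DY),np.sin(DY); return D0+[c*x-s*y,s*x+c*y]
def w2d(p):
    c,s=np.cos(DY),np.sin(DY); M=np.array([[c,-s],[s,c]]); return (np.asarray(p)[...,:2]-D0)@M
def delta(p,yh=None):
    """shift (cm) and turn to reach world p with tool y heading yh (deg, mod 180), tool down"""
    o=get_obs(); T=R.from_rotvec(o['tool_rot']); m=T.as_matrix()
    cur=np.degrees(np.arctan2(m[1,1],m[0,1]))
    if yh is None: yh=cur
    yh=cur+(yh-cur+90)%180-90; a=np.radians(yh)
    y=np.array([np.cos(a),np.sin(a),0]); z=np.array([0,0,-1.]); W=R.from_matrix(np.c_[np.cross(y,z),y,z])
    return (100*m.T@(np.array(p)-o['tool_pos'])).round(2).tolist()+(T.inv()*W).as_rotvec().round(3).tolist()
def st():
    o=get_obs(); m=R.from_rotvec(o['tool_rot']).as_matrix()
    print('t%.2f'%o['t'],'pos',o['tool_pos'].round(4),'yhead %.1f'%np.degrees(np.arctan2(m[1,1],m[0,1])),'tilt %.3f'%np.arccos(-m[2,2]),'F',np.round(o['contact_force'],1),'open %.4f grip %.1f'%(o['opening'],o['grip_force']),'q',np.round(o['q'],2),'deck',w2d(o['tool_pos']).round(4))
E
python3 - <<'E'
from seg import *; from mv import *
for n in('scene','top'):
    im=cv2.imread(f'pics/{n}0.png'); X=pts(n,np.load(f'{n}0.npy')); q=w2d(X)
    ok=(X[...,2]>.1)&(X[...,2]<.122)&(q[...,0]<.095)&(q[...,0]>-.07+.12*q[...,1])&(q[...,1]>-.125)&(q[...,1]<.095)&(im.min(2)>120)
    m=cv2.morphologyEx(ok.astype(np.uint8),cv2.MORPH_OPEN,np.ones((4,4)))
    k,l,s,c=cv2.connectedComponentsWithStats(m)
    for i in range(1,k): print(n,c[i].round(),s[i,4],w2d(ray(n,[c[i]],.111))[0].round(4))
m=R.from_rotvec(get_obs()['tool_rot']).as_matrix()
print(delta([.436,.2575,.20],95.5)); st()
E
```

```text
scene [304. 227.] 45 [-0.0444  0.0457]
scene [288. 235.] 64 [-0.0032  0.0232]
scene [252. 246.] 61 [ 0.0722 -0.0394]
scene [272. 258.] 73 [0.0766 0.0255]
top [358. 197.] 108 [0.0709 0.0138]
top [377. 202.] 63 [ 0.0652 -0.0462]
top [362. 210.] 16 [ 0.0334 -0.004 ]
top [357. 222.] 111 [-0.0103  0.0083]
top [345. 234.] 74 [-0.0508  0.0403]
[-32.69, -23.76, 4.92, -0.002, -0.001, -0.432]
t0.10 pos [0.2057 0.5896 0.2489] yhead 70.8 tilt 0.002 F [-0.1  1.1 -1. ] open 0.0852 grip 0.0 q [ 1.12  0.05  1.61 -0.    1.48 -0.12] deck [-0.4072  0.554 ]
```

Emit:
arm_command(plan=[[[-32.7,-23.8,9.9,0,0,-0.432],[-32.7,-23.8,9.9,0,0,-0.432],[-32.7,-23.8,9.9,0,0,-0.432],[-32.7,-23.8,9.9,0,0,-0.432],[-32.7,-23.8,9.9,0,0,-0.432],[-32.7,-23.8,9.9,0,0,-0.432],[-32.7,-23.8,9.9,0,0,-0.432],[-32.7,-23.8,9.9,0,0,-0.432],[-32.7,-23.8,9.9,0,0,-0.432],[-32.7,-23.8,9.9,0,0,-0.432],[-32.7,-23.8,9.9,0,0,-0.432],[-32.7,-23.8,9.9,0,0,-0.432]]], gripper=-1)

```text
t: 1.1
tool_pos: [0.4365, 0.2557, 0.1498]
tool_rot: [0.144, -3.136, 0.001]
contact_force: [0.1, 0.3, -0.6]
opening: 0.0856
grip_force: 0.0
```

```bash
python3 - <<'E'
from seg import *; from mv import *
st(); r=look('a')
im,d,X=r['scene']
for n in r:
    im,d,X=r[n]
    for m,ce in comps(im,'blue'):
        P=clean(X[m]); 
        if len(P)<30: continue
        P=P[P[:,2]>.003];h=np.percentile(P[:,2],95); print(n,ce.round(),h.round(3),rect(P[P[:,2]>h-.009]))
    print(n,'TCP px',proj(n,get_obs()['tool_pos']).round(0))
u,v=proj('scene',get_obs()['tool_pos'])[0].astype(int); im=r['scene'][0]
cv2.imwrite('pics/cropa.png',cv2.resize(im[max(v-90,0):v+90,u-110:u+110],None,fx=3,fy=3,interpolation=cv2.INTER_CUBIC))
print(delta([.436,.2575,.056],95.5))
E
```

```text
t1.10 pos [0.4365 0.2557 0.1498] yhead 95.3 tilt 0.002 F [ 0.1  0.3 -0.6] open 0.0856 grip 0.0 q [ 0.38 -0.15  1.98  0.    1.31 -1.28] deck [-0.1333  0.2545]
scene [485.  26.] 0.203 (array([-465.1,  299.5]), array([155.3, 218.2]), -89.9)
scene [563.  77.] 0.153 (array([-384.6,  597.8]), array([ 26.4, 235.6]), 86.6)
scene [  8. 151.] 0.113 (array([ 587.5, -929.5]), array([57.5, 94.6]), -0.8)
scene [434. 191.] 0.078 (array([187.7, 318.3]), array([26.4, 74.2]), -6.3)
scene [389. 253.] 0.079 (array([437.3, 259.1]), array([24.4, 72.7]), 4.0)
scene [511. 452.] 0.05 (array([814.7, 662. ]), array([  6.2, 116.3]), 22.7)
scene TCP px [[394. 227.]]
top [160. 153.] 0.052 (array([789.8, 667.9]), array([ 58.9, 134.7]), -12.3)
top [631. 196.] 0.116 (array([ 617.8, -929.2]), array([ 54.2, 152.1]), 1.0)
top [277. 261.] 0.28 (array([405.4, 232.3]), array([ 0.9, 14.2]), -55.6)
top [257. 329.] 0.081 (array([185.5, 317.8]), array([25.5, 71.5]), -8.3)
top TCP px [[272. 249.]]
[-0.01, -0.05, 9.49, 0.0, -0.001, -0.0]
```

View pics/cropa.png

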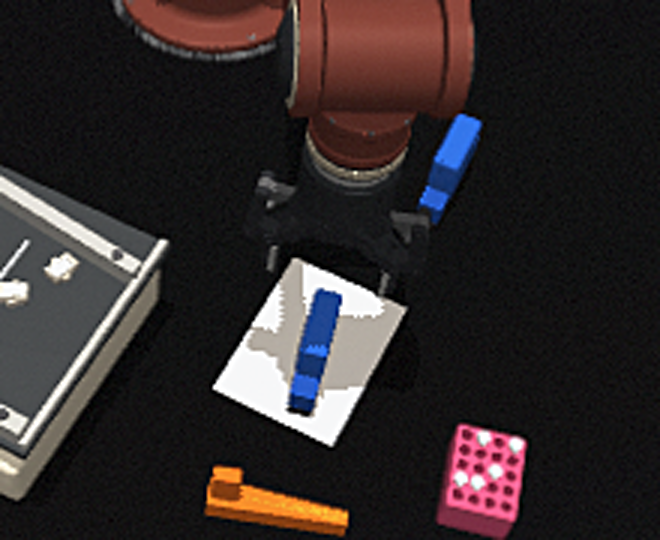

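The gripper (about 330,260 in the crop) straddles the blue scraper at (318,345). Descending to grip it.

Emit:
arm_command(plan=[[[0,0.1,4,0,0,0],[0,0.1,8,0,0,0],[0,0.1,9.4,0,0,0],[0,0.1,9.4,0,0,0],[0,0.1,9.4,0,0,0]]])

```text
t: 1.62
tool_pos: [0.4351, 0.2598, 0.0568]
tool_rot: [0.155, -3.137, 0.0]
contact_force: [0.4, -0.4, 0.9]
opening: 0.0853
grip_force: 0.0
```

Emit:
arm_command(plan=[[[0,0,0,0,0,0],[0,0,0,0,0,0],[0,0,0,0,0,0],[0,0,0,0,0,0],[0,0,0,0,0,0],[0,0,0,0,0,0],[0,0,0,0,0,0],[0,0,0,0,0,0]]], gripper=1, force=80)

```text
t: 2.28
tool_pos: [0.437, 0.259, 0.0582]
tool_rot: [-0.151, 3.136, 0.001]
contact_force: [-1.2, 0.8, 6.3]
opening: 0.0253
grip_force: 79.2
```

```bash
python3 - <<'E'
from mv import *
st(); print(delta([*get_obs()['tool_pos'][:2],.2]))
E
```

```text
t2.28 pos [0.437  0.259  0.0582] yhead 95.5 tilt 0.002 F [-1.2  0.8  6.3] open 0.0253 grip 79.2 q [ 0.39 -0.02  2.03  0.    1.13 -1.28] deck [-0.1332  0.2578]
[-0.02, 0.01, -14.18, 0.001, 0.002, -0.0]
```

Emit:
arm_command(plan=[[[0,0,-4,0,0,0],[0,0,-8,0,0,0],[0,0,-12,0,0,0],[0,0,-15,0,0,0],[0,0,-15,0,0,0],[0,0,-15,0,0,0]]])

```text
t: 2.78
tool_pos: [0.4371, 0.2589, 0.2088]
tool_rot: [-0.151, 3.134, 0.002]
contact_force: [0.0, -0.4, -1.7]
opening: 0.0252
grip_force: 79.2
```

```bash
python3 - <<'E'
from mv import *
st(); print(delta([*d2w(-.004,.072),.2],82.2))
E
```

```text
t2.78 pos [0.4371 0.2589 0.2088] yhead 95.5 tilt 0.004 F [ 0.  -0.4 -1.7] open 0.0252 grip 79.2 q [ 0.39 -0.21  1.93 -0.    1.42 -1.28] deck [-0.1331  0.2577]
[-8.29, -21.04, 0.89, 0.001, 0.004, 0.232]
```

Emit:
arm_command(plan=[[[-8.3,-21.0,0,0,0.003,0.232],[-8.3,-21.0,0,0,0.003,0.232],[-8.3,-21.0,0,0,0.003,0.232],[-8.3,-21.0,0,0,0.003,0.232],[-8.3,-21.0,0,0,0.003,0.232],[-8.3,-21.0,0,0,0.003,0.232],[-8.3,-21.0,0,0,0.003,0.232],[-8.3,-21.0,0,0,0.003,0.232],[-8.3,-21.0,0,0,0.003,0.232]]])

```text
t: 3.53
tool_pos: [0.5375, 0.058, 0.2045]
tool_rot: [-0.212, -3.127, -0.0]
contact_force: [-0.5, -0.1, -2.2]
opening: 0.025
grip_force: 79.8
```

```bash
python3 - <<'E'
from seg import *; from mv import *
st(); r=look('b'); im=r['scene'][0]
cv2.imwrite('pics/cropb.png',cv2.resize(im[150:320,170:380],None,fx=3.4,fy=3.4,interpolation=cv2.INTER_CUBIC))
print(delta([*d2w(-.004,.072),.163],82.2))
E
```

```text
t3.53 pos [0.5375 0.058  0.2045] yhead 82.2 tilt 0.007 F [-0.5 -0.1 -2.2] open 0.0250 grip 79.8 q [-0.03 -0.11  1.85  0.    1.41 -1.47] deck [-0.0064  0.0723]
[-0.23, -0.1, 4.27, -0.0, -0.005, 0.002]
```

View pics/cropb.png

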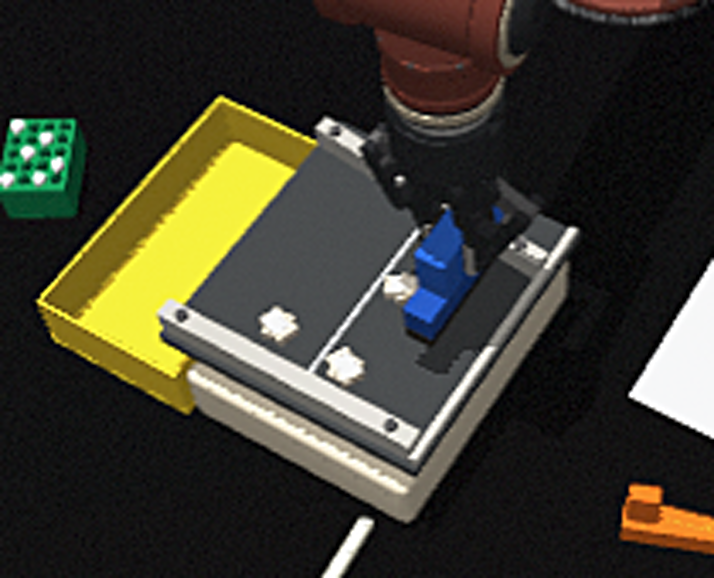

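The scraper sits above the deck at (440,290), behind the near flakes at (400,285) and (530,245). Lowering it and starting stroke 1.

Emit:
arm_command(plan=[[[-0.1,0.4,0,0,-0.005,0],[-0.1,0.4,2.5,0,-0.005,0],[-0.1,0.4,4.0,0,-0.005,0],[-0.1,0.4,4.2,0,-0.005,0],[-0.1,0.4,4.2,0,-0.005,0]]])

```text
t: 4.05
tool_pos: [0.5393, 0.0623, 0.1637]
tool_rot: [-0.211, -3.134, 0.001]
contact_force: [-0.3, -0.2, -2.2]
opening: 0.0254
grip_force: 79.8
```

```bash
python3 - <<'E'
from mv import *
st(); print(delta([*d2w(-.014,-.122),.163],82.2))
E
```

```text
t4.05 pos [0.5393 0.0623 0.1637] yhead 82.3 tilt 0.001 F [-0.3 -0.2 -2.2] open 0.0254 grip 79.8 q [-0.02 -0.07  1.89 -0.    1.33 -1.46] deck [-0.0052  0.0768]
[0.91, -19.88, 0.08, -0.001, -0.001, 0.002]
```

Emit:
arm_command(plan=[[[0.1,-1.2,0,0,0,0],[0.1,-2.4,0,0,0,0],[0.2,-3.6,0,0,0,0],[0.3,-4.8,0,0,0,0],[0.4,-6.0,0,0,0,0],[0.5,-7.2,0,0,0,0],[0.6,-8.4,0,0,0,0],[0.7,-9.6,0,0,0,0],[0.8,-10.8,0,0,0,0],[0.9,-12.0,0,0,0,0],[0.9,-13.2,0,0,0,0],[0.9,-14.4,0,0,0,0]]])

```text
t: 5.05
tool_pos: [0.5117, -0.0813, 0.165]
tool_rot: [0.213, 3.132, -0.001]
contact_force: [0.8, -0.2, -1.3]
opening: 0.0252
grip_force: 79.6
```

Emit:
arm_command(plan=[[[0,-1.2,0,0,0,0],[0,-2.4,0,0,0,0],[0,-3.6,0,0,0,0],[0,-4.8,0,0,0,0],[0,-5.8,0,0,0,0],[0,-5.8,0,0,0,0],[0,-5.8,0,0,0,0],[0,-5.8,-4,0,0,0],[0,-5.8,-4,0,0,0]]])

```text
t: 5.8
tool_pos: [0.5066, -0.1381, 0.2111]
tool_rot: [0.211, 3.124, -0.005]
contact_force: [2.6, -1.0, -0.3]
opening: 0.0252
grip_force: 79.8
```

```bash
python3 - <<'E'
from seg import *; from mv import *
st(); r=look('c'); im=r['scene'][0]
cv2.imwrite('pics/cropc.png',cv2.resize(im[150:320,170:380],None,fx=3.4,fy=3.4,interpolation=cv2.INTER_CUBIC))
print(delta([*d2w(.040,.072),.204],82.2))
E
```

```text
t5.80 pos [ 0.5066 -0.1381  0.2111] yhead 82.3 tilt 0.011 F [ 2.6 -1.  -0.3] open 0.0252 grip 79.8 q [-0.41 -0.17  1.89  0.    1.41 -1.84] deck [-0.0103 -0.1262]
[-5.2, 19.77, 0.33, -0.001, 0.006, 0.001]
```

View pics/cropc.png

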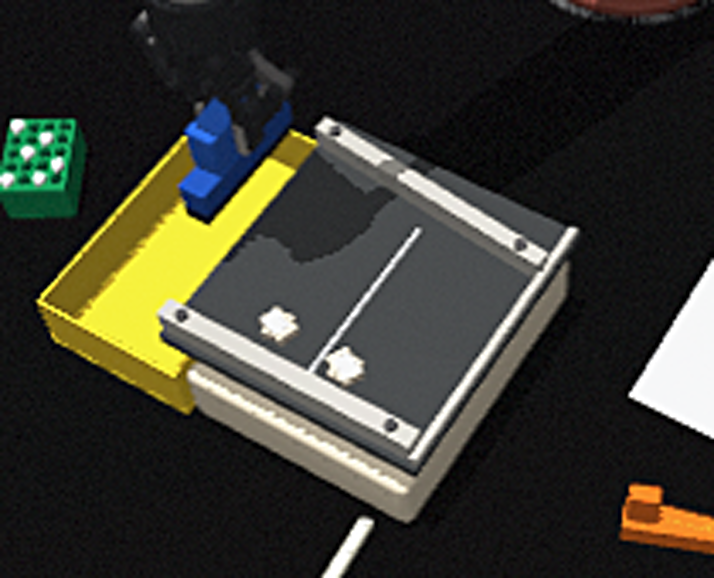

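Stroke 1 cleared both near flakes. The remaining two are at (278,322) and (345,363). Moving over for stroke 2.

Emit:
arm_command(plan=[[[-5.2,3.5,0,0,0.006,0],[-5.2,7,0,0,0.006,0],[-5.2,11,0,0,0.006,0],[-5.2,15,0,0,0.006,0],[-5.2,19.8,0,0,0.006,0],[-5.2,19.8,0,0,0.006,0],[-5.2,19.8,0,0,0.006,0],[-5.2,19.8,0,0,0.006,0],[-5.2,19.8,2.5,0,0.006,0],[-5.2,19.8,4.4,0,0.006,0],[-5.2,19.8,4.4,0,0.006,0],[-5.2,19.8,4.4,0,0.006,0]]])

```text
t: 6.9
tool_pos: [0.582, 0.05, 0.1604]
tool_rot: [-0.216, -3.129, 0.001]
contact_force: [-0.4, 0.4, -1.1]
opening: 0.0252
grip_force: 81.3
```

```bash
python3 - <<'E'
from mv import *
st(); print(delta([*d2w(.04,-.122),.163],82.2))
E
```

```text
t6.90 pos [0.582  0.05   0.1604] yhead 82.1 tilt 0.005 F [-0.4  0.4 -1.1] open 0.0252 grip 81.3 q [-0.04  0.03  1.79 -0.    1.33 -1.47] deck [0.0388 0.0704]
[-0.15, -19.24, -0.24, -0.001, -0.005, -0.002]
```

Emit:
arm_command(plan=[[[0,-1.2,-0.1,0,-0.003,0],[0,-2.4,-0.1,0,-0.003,0],[0,-3.6,-0.1,0,-0.003,0],[0,-4.8,-0.1,0,-0.003,0],[0,-6.0,-0.1,0,-0.003,0],[0,-7.2,-0.1,0,-0.003,0],[0,-8.4,-0.1,0,-0.003,0],[0,-9.6,-0.1,0,-0.003,0],[0,-10.8,-0.1,0,-0.003,0],[0,-12.0,-0.1,0,-0.003,0],[0,-13.2,-0.1,0,-0.003,0],[0,-14.4,-0.1,0,-0.003,0]]])

```text
t: 7.9
tool_pos: [0.5628, -0.0922, 0.1621]
tool_rot: [-0.213, -3.133, 0.0]
contact_force: [-0.4, -0.4, -2.3]
opening: 0.0255
grip_force: 81.3
```

Emit:
arm_command(plan=[[[0,-1.2,0,0,0,0],[0,-2.4,0,0,0,0],[0,-3.6,0,0,0,0],[0,-4.8,0,0,0,0],[0,-5.4,0,0,0,0],[0,-5.4,0,0,0,0],[0,-5.4,0,0,0,0],[0,-5.4,-4,0,0,0],[0,-5.4,-5,0,0,0],[0,-5.4,-5,0,0,0]]])

```text
t: 8.73
tool_pos: [0.5584, -0.145, 0.2171]
tool_rot: [0.211, 3.126, -0.005]
contact_force: [1.2, -0.0, -1.0]
opening: 0.0251
grip_force: 81.5
```

```bash
python3 - <<'E'
from seg import *; from mv import *
st(); r=look('d'); im=r['scene'][0]; im2=r['top'][0]
cv2.imwrite('pics/cropd.png',np.hstack([cv2.resize(im[150:320,170:380],None,fx=2.2,fy=2.2,interpolation=cv2.INTER_CUBIC),cv2.resize(im2[170:280,310:450],(325,374))]))
print(delta([.4182,.253,.205],82.6))
E
```

```text
t8.73 pos [ 0.5584 -0.145   0.2171] yhead 82.3 tilt 0.009 F [ 1.2 -0.  -1. ] open 0.0251 grip 81.5 q [-0.38 -0.04  1.77 -0.    1.41 -1.82] deck [ 0.0419 -0.126 ]
[19.02, 37.51, 0.71, -0.001, 0.001, -0.006]
```

View pics/cropd.png

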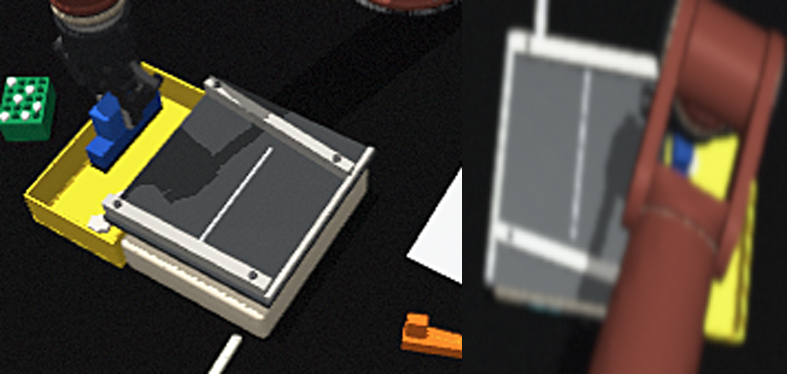

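The deck is clear, and one flake is visible in the tray at (98,222). Returning the scraper to the mat.

Emit:
arm_command(plan=[[[19,37.5,0,0,0.001,0],[19,37.5,0,0,0.001,0],[19,37.5,0,0,0.001,0],[19,37.5,0,0,0.001,0],[19,37.5,0,0,0.001,0],[19,37.5,0,0,0.001,0],[19,37.5,0,0,0.001,0],[19,37.5,0,0,0.001,0],[19,37.5,0,0,0.001,0],[19,37.5,0,0,0.001,0],[19,37.5,0,0,0.001,0],[19,37.5,0,0,0.001,0]]])

```text
t: 9.83
tool_pos: [0.4162, 0.2544, 0.2101]
tool_rot: [-0.205, -3.13, 0.003]
contact_force: [-0.2, -0.3, -0.7]
opening: 0.0253
grip_force: 81.6
```

```bash
python3 - <<'E'
from seg import *; from mv import *
st(); r=look('e')
for n in r:
    im,d,X=r[n]; q=w2d(X)-[0,-.179]
    ok=(X[...,2]<.08)&(abs(q[...,0])<.14)&(abs(q[...,1])<.09)&(im.min(2)>90)
    k,l,s,c=cv2.connectedComponentsWithStats(ok.astype(np.uint8))
    for i in range(1,k):
        if s[i,4]>8: print(n,c[i].round(),s[i,4],'tray',np.median(q[l==i],0).round(3),np.median(X[l==i][:,2]).round(3))
im2=r['top'][0];im=r['scene'][0]
cv2.imwrite('pics/crope.png',np.hstack([cv2.resize(im[150:320,170:380],None,fx=2,fy=2,interpolation=cv2.INTER_CUBIC),cv2.resize(im2[170:280,310:450],(433,340))]))
print(delta([.4182,.253,.058],82.6))
E
```

```text
t9.83 pos [0.4162 0.2544 0.2101] yhead 82.5 tilt 0.005 F [-0.2 -0.3 -0.7] open 0.0253 grip 81.6 q [ 0.4  -0.25  1.96  0.    1.44 -1.04] deck [-0.1532  0.2504]
scene [224. 237.] 9 tray [0.042 0.006] 0.012
scene [214. 251.] 63 tray [0.095 0.01 ] 0.012
scene [227. 261.] 32 tray [0.12  0.086] 0.061
top [412. 232.] 2104 tray [-0.001 -0.003] 0.005
[-0.1, 0.12, 15.27, -0.002, -0.004, -0.006]
```

View pics/crope.png

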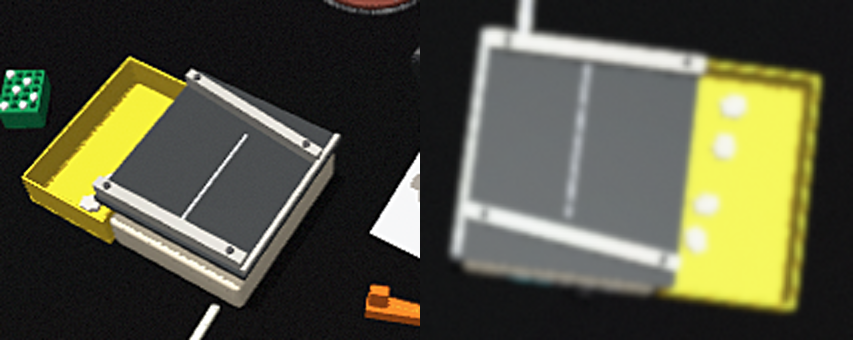

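All four flakes are in the tray, at (733,105), (723,145), (707,205) and (696,240) in the right panel. Now placing the scraper.

Emit:
arm_command(plan=[[[-0.1,0,4,0,-0.004,0],[-0.1,0,8,0,-0.004,0],[-0.1,0,12,0,-0.004,0],[-0.1,0,14,0,-0.004,0],[-0.1,0,14.7,0,-0.004,0],[-0.1,0,15.2,0,-0.004,0],[-0.1,0,15.3,0,-0.004,0],[-0.1,0,15.3,0,-0.004,0]]])

```text
t: 10.6
tool_pos: [0.4204, 0.2525, 0.0608]
tool_rot: [0.215, 3.13, 0.001]
contact_force: [-0.4, -1.5, -1.9]
opening: 0.0253
grip_force: 81.4
```

```bash
python3 -c "
from mv import *
st()"
```

```text
t10.60 pos [0.4204 0.2525 0.0608] yhead 82.2 tilt 0.005 F [-0.4 -1.5 -1.9] open 0.0253 grip 81.4 q [ 0.39 -0.07  2.07 -0.    1.14 -1.04] deck [-0.1487  0.2491]
```

Emit:
arm_command(plan=[[[0,0,0.1,0,0,0],[0,0,0.25,0,0,0],[0,0,0.25,0,0,0],[0,0,0.25,0,0,0]]])

```text
t: 10.93
tool_pos: [0.4193, 0.2528, 0.0574]
tool_rot: [0.213, 3.131, 0.0]
contact_force: [0.3, 0.1, -1.6]
opening: 0.0248
grip_force: 81.4
```

```bash
python3 -c "
from mv import *
st()"
```

```text
t10.93 pos [0.4193 0.2528 0.0574] yhead 82.2 tilt 0.003 F [ 0.3  0.1 -1.6] open 0.0248 grip 81.4 q [ 0.39 -0.07  2.08 -0.    1.13 -1.04] deck [-0.15    0.2492]
```

Emit:
arm_command(plan=[[[0,0,0.15,0,0,0],[0,0,0.15,0,0,0],[0,0,0.15,0,0,0]]])

```text
t: 11.18
tool_pos: [0.4196, 0.2529, 0.0566]
tool_rot: [0.212, 3.131, -0.0]
contact_force: [-0.1, -1.5, 5.4]
opening: 0.0252
grip_force: 82.4
```

Emit:
arm_command(plan=[[[0,0,0,0,0,0],[0,0,0,0,0,0],[0,0,0,0,0,0],[0,0,0,0,0,0],[0,0,0,0,0,0],[0,0,0,0,0,0],[0,0,-3,0,0,0],[0,0,-7,0,0,0],[0,0,-11,0,0,0],[0,0,-14,0,0,0],[0,0,-14,0,0,0]]], gripper=-1)

```text
t: 12.1
tool_pos: [0.4224, 0.2543, 0.2037]
tool_rot: [0.212, 3.12, 0.009]
contact_force: [0.5, 0.4, 1.4]
opening: 0.0854
grip_force: 0.0
```

```bash
cat > obj.py <<'E'
from seg import *; from mv import *
def objs(tag):
    r=look(tag); out={}
    for n in r:
        im,d,X=r[n]
        for c in('green','pink','blue','orange'):
            for m,ce in comps(im,c,30):
                P=clean(X[m])
                if len(P)<20: continue
                P=P[P[:,2]>.003]; h=np.percentile(P[:,2],95); 
                if P[:,0].mean()<.3 or P[:,0].mean()>.72 or abs(P[:,1].mean())>.55: continue
                T=P[P[:,2]>h-.009]; print(n,c,ce.round(),'h %.3f'%h,rect(T))
    return r
E
python3 - <<'E'
from obj import *
st(); r=objs('f')
print(delta([.5045,.4328,.16],97.3))
E
```

```text
t12.10 pos [0.4224 0.2543 0.2037] yhead 82.2 tilt 0.016 F [0.5 0.4 1.4] open 0.0854 grip 0.0 q [ 0.39 -0.25  1.97 -0.    1.4  -1.04] deck [-0.147   0.2511]
scene green [182. 199.] h 0.047 (array([ 487.6, -371. ]), array([62.2, 82.8]), 23.1)
scene pink [130. 229.] h 0.070 (array([ 650.1, -427.7]), array([ 68.9, 108.3]), 5.0)
scene pink [444. 297.] h 0.045 (array([505.7, 432.7]), array([58.6, 82. ]), 7.0)
scene pink [435. 354.] h 0.061 (array([650.7, 464.3]), array([12.5, 23.6]), -56.7)
scene blue [388. 246.] h 0.079 (array([420.7, 252.8]), array([24.8, 72.9]), -8.3)
scene orange [373. 305.] h 0.058 (array([601.6, 230.3]), array([15.5, 22.9]), -73.5)
top green [465. 238.] h 0.049 (array([ 484.1, -369.9]), array([62.6, 77.1]), 22.3)
top pink [485. 188.] h 0.070 (array([ 648.1, -429.7]), array([ 78.6, 112.6]), 9.0)
top pink [224. 231.] h 0.049 (array([490.6, 386.9]), array([ 92.6, 174.6]), 75.6)
top blue [277. 266.] h 0.321 (array([389.2, 228.5]), array([ 1.4, 13.3]), -49.4)
top orange [274. 207.] h 0.060 (array([597.2, 229.5]), array([13.7, 21.2]), -78.5)
[-5.97, 18.95, 3.77, 0.001, 0.006, -0.263]
```

Emit:
arm_command(plan=[[[-6,19,6.8,0,0.006,-0.263],[-6,19,6.8,0,0.006,-0.263],[-6,19,6.8,0,0.006,-0.263],[-6,19,6.8,0,0.006,-0.263],[-6,19,6.8,0,0.006,-0.263],[-6,19,6.8,0,0.006,-0.263],[-6,19,6.8,0,0.006,-0.263],[-6,19,6.8,0,0.006,-0.263],[-6,19,6.8,0,0.006,-0.263]]])

```text
t: 12.95
tool_pos: [0.5035, 0.4317, 0.1272]
tool_rot: [0.199, -3.131, 0.001]
contact_force: [0.1, -1.1, 0.0]
opening: 0.0854
grip_force: 0.0
```

```bash
python3 - <<'E'
from obj import *
st(); r=objs('g')
print(delta([.5045,.4328,.028],97.2))
E
```

```text
t12.95 pos [0.5035 0.4317 0.1272] yhead 97.3 tilt 0.004 F [ 0.1 -1.1  0. ] open 0.0854 grip 0.0 q [ 0.6   0.24  1.62  0.    1.29 -1.1 ] deck [-0.0908  0.438 ]
scene green [182. 199.] h 0.046 (array([ 488. , -371.7]), array([62.3, 81.6]), 24.9)
scene pink [130. 229.] h 0.070 (array([ 652.7, -427.2]), array([ 72.8, 109.2]), 4.5)
scene pink [444. 297.] h 0.045 (array([505.2, 432.7]), array([58.7, 82.7]), 6.8)
scene pink [435. 354.] h 0.060 (array([651. , 464.9]), array([12.7, 23.6]), -56.9)
scene blue [388. 246.] h 0.079 (array([420.7, 252.8]), array([24.7, 71.1]), -7.8)
scene orange [373. 305.] h 0.059 (array([600.4, 230.9]), array([15. , 21.5]), -74.9)
top green [465. 238.] h 0.049 (array([ 484.6, -370.1]), array([62.3, 77.4]), 23.7)
top pink [484. 189.] h 0.070 (array([ 646. , -429.4]), array([ 73.1, 108.8]), 13.5)
top blue [278. 258.] h 0.083 (array([417.1, 249.9]), array([23.8, 69.1]), -7.0)
top orange [274. 207.] h 0.062 (array([597.2, 229.5]), array([13.9, 21.6]), -76.6)
[-0.09, 0.08, 10.06, 0.001, -0.002, 0.001]
```

Emit:
arm_command(plan=[[[-0.1,0.1,4,0,0,0],[-0.1,0.1,8,0,0,0],[-0.1,0.1,9.8,0,0,0],[-0.1,0.1,9.8,0,0,0],[-0.1,0.1,9.8,0,0,0]]])

```text
t: 13.47
tool_pos: [0.5039, 0.4329, 0.0294]
tool_rot: [0.198, -3.13, 0.001]
contact_force: [0.3, -0.4, 0.1]
opening: 0.0856
grip_force: 0.0
```

Emit:
arm_command(plan=[[[0,0,0,0,0,0],[0,0,0,0,0,0],[0,0,0,0,0,0],[0,0,0,0,0,0],[0,0,0,0,0,0],[0,0,0,0,0,0]]], gripper=1, force=60)

```text
t: 13.97
tool_pos: [0.5066, 0.4352, 0.0332]
tool_rot: [-0.199, 3.134, 0.004]
contact_force: [-0.9, -0.8, 6.9]
opening: 0.0589
grip_force: 68.2
```

Emit:
arm_command(plan=[[[0,0,-4,0,0,0],[0,0,-8,0,0,0],[0,0,-12,0,0,0],[0,0,-16,0,0,0],[0,0,-18,0,0,0],[0,0,-18,0,0,0],[0,0,-18,0,0,0]]])

```text
t: 14.55
tool_pos: [0.5057, 0.4344, 0.2116]
tool_rot: [0.2, -3.135, -0.003]
contact_force: [-0.1, -0.5, -3.4]
opening: 0.0587
grip_force: 67.2
```

```bash
python3 - <<'E'
from obj import *
st(); print(delta([*d2w(.056,0),.2],82.2))
E
```

```text
t14.55 pos [0.5057 0.4344 0.2116] yhead 97.3 tilt 0.002 F [-0.1 -0.5 -3.4] open 0.0587 grip 67.2 q [ 0.6   0.17  1.55  0.    1.42 -1.1 ] deck [-0.0889  0.4409]
[-2.51, -46.34, 1.07, 0.002, -0.001, 0.263]
```

Emit:
arm_command(plan=[[[-2.5,-46.3,0.5,0,0,0.263],[-2.5,-46.3,0.5,0,0,0.263],[-2.5,-46.3,0.5,0,0,0.263],[-2.5,-46.3,0.5,0,0,0.263],[-2.5,-46.3,0.5,0,0,0.263],[-2.5,-46.3,0.5,0,0,0.263],[-2.5,-46.3,0.5,0,0,0.263],[-2.5,-46.3,0.5,0,0,0.263],[-2.5,-46.3,0.5,0,0,0.263],[-2.5,-46.3,0.5,0,0,0.263],[-2.5,-46.3,0.5,0,0,0.263],[-2.5,-46.3,0.5,0,0,0.263]]])

```text
t: 15.55
tool_pos: [0.5875, -0.028, 0.2006]
tool_rot: [-0.222, -3.125, 0.005]
contact_force: [-0.0, -0.0, -1.5]
opening: 0.0589
grip_force: 67.2
```

Emit:
arm_command(plan=[[[0,0,0,0,0,0],[0,0,0,0,0,0],[0,0,0,0,0,0]]])

```text
t: 15.8
tool_pos: [0.5876, -0.0208, 0.2024]
tool_rot: [-0.211, -3.127, 0.0]
contact_force: [-0.2, 0.6, -3.7]
opening: 0.0592
grip_force: 67.2
```

```bash
python3 - <<'E'
from obj import *
st(); r=objs('h'); print(delta([*d2w(.056,0),.145],82.2))
E
```

```text
t15.80 pos [ 0.5876 -0.0208  0.2024] yhead 82.3 tilt 0.007 F [-0.2  0.6 -3.7] open 0.0592 grip 67.2 q [-0.16  0.    1.74 -0.    1.4  -1.6 ] deck [0.054 0.001]
scene green [182. 199.] h 0.046 (array([ 486.6, -371.6]), array([62.2, 82. ]), 24.9)
scene pink [130. 229.] h 0.070 (array([ 653.6, -428.5]), array([ 66.8, 113.4]), 8.1)
scene pink [260. 234.] h 0.214 (array([601.2, -22.9]), array([52.5, 59.5]), 82.0)
scene pink [435. 354.] h 0.061 (array([650.6, 464.6]), array([12.1, 23.4]), -56.4)
scene blue [388. 246.] h 0.080 (array([421.5, 252.6]), array([25.3, 72.5]), -7.5)
scene orange [373. 305.] h 0.059 (array([601.8, 230.9]), array([13.9, 20.2]), -70.0)
top green [465. 238.] h 0.049 (array([ 484.3, -369.9]), array([61.8, 77.8]), 24.1)
top pink [484. 187.] h 0.070 (array([ 647.1, -430.5]), array([ 78.3, 114.2]), 9.2)
top pink [363. 206.] h 0.323 (array([553.8, -14.5]), array([ 8.3, 45. ]), 80.3)
top blue [278. 258.] h 0.084 (array([418.2, 249.8]), array([23.6, 66.7]), -6.7)
top orange [274. 207.] h 0.060 (array([597.7, 229.4]), array([14.4, 20.4]), -82.0)
[-0.19, -0.13, 5.84, -0.001, -0.005, 0.003]
```

Emit:
arm_command(plan=[[[0,-0.1,3,0,-0.005,0],[0,-0.1,5,0,-0.005,0],[0,-0.1,6.0,0,-0.005,0],[0,-0.1,6.3,0,-0.005,0],[0,-0.1,6.3,0,-0.005,0],[0,-0.1,6.3,0,-0.005,0]]])

```text
t: 16.4
tool_pos: [0.589, -0.0229, 0.1424]
tool_rot: [0.212, 3.132, -0.002]
contact_force: [0.1, 0.1, -2.4]
opening: 0.0588
grip_force: 67.3
```

Emit:
arm_command(plan=[[[0,0,0.1,0,0,0],[0,0,0.2,0,0,0],[0,0,0.2,0,0,0],[0,0,0.2,0,0,0]]])

```text
t: 16.73
tool_pos: [0.5885, -0.0233, 0.1398]
tool_rot: [0.213, 3.132, -0.002]
contact_force: [0.0, -0.2, -3.0]
opening: 0.059
grip_force: 67.3
```

```bash
python3 - <<'E'
from obj import *
st(); 
E
```

```text
t16.73 pos [ 0.5885 -0.0233  0.1398] yhead 82.2 tilt 0.002 F [ 0.  -0.2 -3. ] open 0.0590 grip 67.3 q [-0.17  0.06  1.8  -0.    1.28 -1.6 ] deck [ 0.0552 -0.0013]
```

Emit:
arm_command(plan=[[[0,0,0.1,0,0,0],[0,0,0.2,0,0,0],[0,0,0.3,0,0,0],[0,0,0.3,0,0,0],[0,0,0.3,0,0,0]]])

```text
t: 17.15
tool_pos: [0.5886, -0.0234, 0.1383]
tool_rot: [0.213, 3.133, -0.002]
contact_force: [-3.6, 0.7, 6.4]
opening: 0.0589
grip_force: 68.2
```

Emit:
arm_command(plan=[[[-0.1,0,0,0,0,0],[-0.2,0,0,0,0,0],[-0.3,0,0,0,0,0],[-0.3,0,0,0,0,0],[-0.3,0,0,0,0,0]]])

```text
t: 17.57
tool_pos: [0.5914, -0.0237, 0.1382]
tool_rot: [0.213, 3.133, -0.002]
contact_force: [-4.9, 0.7, 6.7]
opening: 0.059
grip_force: 68.3
```

Emit:
arm_command(plan=[[[-0.1,0,-0.05,0,0,0],[-0.2,0,-0.05,0,0,0],[-0.2,0,-0.05,0,0,0],[-0.2,0,-0.05,0,0,0]]])

```text
t: 17.9
tool_pos: [0.5934, -0.0239, 0.1383]
tool_rot: [0.213, 3.133, -0.002]
contact_force: [-4.7, 0.4, 6.5]
opening: 0.0589
grip_force: 68.3
```

Emit:
arm_command(plan=[[[-0.1,0,0,0,0,0],[-0.2,0,0,0,0,0],[-0.2,0,0,0,0,0],[-0.2,0,0,0,0,0]]])

```text
t: 18.23
tool_pos: [0.5953, -0.0242, 0.1382]
tool_rot: [0.213, 3.133, -0.002]
contact_force: [-4.2, 0.3, 5.8]
opening: 0.0591
grip_force: 68.3
```

```bash
python3 - <<'E'
from obj import *
st(); 
E
```

```text
t18.23 pos [ 0.5953 -0.0242  0.1382] yhead 82.2 tilt 0.001 F [-4.2  0.3  5.8] open 0.0591 grip 68.3 q [-0.17  0.08  1.78 -0.    1.28 -1.6 ] deck [ 0.0621 -0.0013]
```

Emit:
arm_command(plan=[[[-0.1,0,0,0,0,0],[-0.2,0,0,0,0,0],[-0.2,0,0,0,0,0],[-0.2,0,0,0,0,0]]])

```text
t: 18.57
tool_pos: [0.5956, -0.0242, 0.1383]
tool_rot: [-0.212, -3.13, 0.002]
contact_force: [-12.8, 0.9, 11.3]
opening: 0.0589
grip_force: 69.0
```

Emit:
arm_command(plan=[[[-0.1,0,0,0,0,0],[-0.2,0,0,0,0,0],[-0.2,0,0,0,0,0],[-0.2,0,0,0,0,0]]])

```text
t: 18.9
tool_pos: [0.5957, -0.0243, 0.1383]
tool_rot: [-0.211, -3.125, 0.001]
contact_force: [-20.8, 1.7, 17.3]
opening: 0.0587
grip_force: 69.7
```

```bash
python3 - <<'E'
from obj import *
st(); r=look('i'); im=r['scene'][0]
cv2.imwrite('pics/cropi.png',cv2.resize(im[180:300,200:350],None,fx=4.5,fy=4.5,interpolation=cv2.INTER_CUBIC))
E
```

```text
t18.90 pos [ 0.5957 -0.0243  0.1383] yhead 82.3 tilt 0.010 F [-20.8   1.7  17.3] open 0.0587 grip 69.7 q [-0.16  0.08  1.77 -0.    1.29 -1.6 ] deck [ 0.0625 -0.0013]
```

View pics/cropi.png

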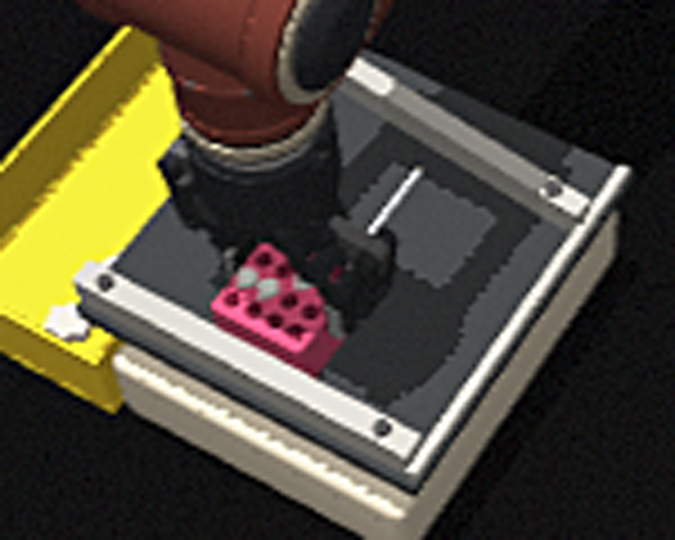

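Pink rack (270,300) is firmly against the far bar: the force rose to 20 N with no movement. Easing off, then releasing.

Emit:
arm_command(plan=[[[0.15,0,-0.05,0,0,0],[0.3,0,-0.1,0,0,0],[0.3,0,-0.1,0,0,0]]])

```text
t: 19.25
tool_pos: [0.5956, -0.0242, 0.1383]
tool_rot: [-0.213, -3.134, 0.002]
contact_force: [-5.7, 1.4, 4.4]
opening: 0.0589
grip_force: 68.2
```

Emit:
arm_command(plan=[[[0,0,0,0,0,0],[0,0,0,0,0,0],[0,0,0,0,0,0],[0,0,0,0,0,0],[0,0,0,0,0,0],[0,0,0,0,0,0],[0,0,-3,0,0,0],[0,0,-6,0,0,0],[0,0,-9,0,0,0],[0,0,-9,0,0,0]]], gripper=-1)

```text
t: 20.08
tool_pos: [0.5996, -0.0247, 0.2358]
tool_rot: [0.212, 3.121, -0.004]
contact_force: [0.1, -0.2, 1.2]
opening: 0.0849
grip_force: 0.0
```

```bash
python3 - <<'E'
from obj import *
st(); print(delta([.4865,-.371,.15],114))
E
```

```text
t20.08 pos [ 0.5996 -0.0247  0.2358] yhead 82.2 tilt 0.014 F [ 0.1 -0.2  1.2] open 0.0849 grip 0.0 q [-0.16 -0.01  1.7  -0.    1.44 -1.6 ] deck [ 0.0664 -0.0012]
[6.63, -35.83, 8.55, -0.005, 0.013, -0.555]
```

Emit:
arm_command(plan=[[[6.6,-35.8,8.0,0,0.013,-0.555],[6.6,-35.8,8.0,0,0.013,-0.555],[6.6,-35.8,8.0,0,0.013,-0.555],[6.6,-35.8,8.0,0,0.013,-0.555],[6.6,-35.8,8.0,0,0.013,-0.555],[6.6,-35.8,8.0,0,0.013,-0.555],[6.6,-35.8,8.0,0,0.013,-0.555],[6.6,-35.8,8.0,0,0.013,-0.555],[6.6,-35.8,8.0,0,0.013,-0.555],[6.6,-35.8,8.0,0,0.013,-0.555],[6.6,-35.8,8.0,0,0.013,-0.555],[6.6,-35.8,8.0,0,0.013,-0.555]]])

```text
t: 21.08
tool_pos: [0.4823, -0.3699, 0.1478]
tool_rot: [0.65, -3.061, -0.001]
contact_force: [-0.4, 0.7, 0.9]
opening: 0.0851
grip_force: 0.0
```

```bash
python3 - <<'E'
from obj import *
st(); r=objs('j'); print(delta([.4865,-.371,.029],114))
im,d,X=r['scene']
for m,ce in comps(im,'pink'):
    P=clean(X[m])
    if len(P)>50 and abs(P[:,1].mean())<.2: print('pink deck',w2d(P[:,:2].mean(0)))
E
```

```text
t21.08 pos [ 0.4823 -0.3699  0.1478] yhead 114.0 tilt 0.012 F [-0.4  0.7  0.9] open 0.0851 grip 0.0 q [-0.77  0.1   1.74 -0.01  1.31 -2.76] deck [-0.003  -0.3591]
scene green [182. 199.] h 0.046 (array([ 487.4, -371.6]), array([61.4, 81.5]), 23.9)
scene pink [130. 229.] h 0.070 (array([ 649.8, -429.1]), array([ 74.9, 105.2]), 10.1)
scene pink [266. 244.] h 0.151 (array([594.3, -24.8]), array([61.2, 81.8]), -6.9)
scene pink [435. 354.] h 0.060 (array([651.3, 464.3]), array([12.2, 22.8]), -56.9)
scene blue [388. 246.] h 0.080 (array([421.7, 252.3]), array([24.5, 70.6]), -7.6)
scene orange [373. 305.] h 0.058 (array([601.5, 230.2]), array([15. , 22.6]), -73.7)
top green [458. 230.] h 0.050 (array([ 512. , -348.6]), array([21.2, 53.7]), -46.4)
top pink [482. 185.] h 0.069 (array([ 647.6, -430. ]), array([ 78.8, 113.5]), 8.5)
top pink [363. 201.] h 0.153 (array([588.8, -22.7]), array([56.2, 75.7]), -7.0)
top blue [278. 258.] h 0.084 (array([417.1, 249.6]), array([23.7, 69.2]), -7.3)
top orange [274. 207.] h 0.061 (array([597.6, 229.4]), array([14.7, 21.5]), -76.4)
[-0.36, -0.35, 11.94, 0.002, -0.011, 0.002]
pink deck [0.06407732 0.00418999]
```

Emit:
arm_command(plan=[[[-0.4,-0.3,4,0,-0.011,0],[-0.4,-0.3,8,0,-0.011,0],[-0.4,-0.3,11,0,-0.011,0],[-0.4,-0.3,11.9,0,-0.011,0],[-0.4,-0.3,11.9,0,-0.011,0],[-0.4,-0.3,11.9,0,-0.011,0]]])

```text
t: 21.68
tool_pos: [0.4868, -0.3712, 0.0302]
tool_rot: [0.656, -3.072, -0.001]
contact_force: [0.4, -0.7, 1.1]
opening: 0.0856
grip_force: 0.0
```

Emit:
arm_command(plan=[[[0,0,0,0,0,0],[0,0,0,0,0,0],[0,0,0,0,0,0],[0,0,0,0,0,0],[0,0,0,0,0,0],[0,0,0,0,0,0]]], gripper=1, force=60)

```text
t: 22.18
tool_pos: [0.4876, -0.373, 0.0324]
tool_rot: [-0.653, 3.071, -0.003]
contact_force: [1.1, 0.9, 6.1]
opening: 0.0585
grip_force: 67.9
```

Emit:
arm_command(plan=[[[0,0,-4,0,0,0],[0,0,-8,0,0,0],[0,0,-12,0,0,0],[0,0,-16,0,0,0],[0,0,-18,0,0,0],[0,0,-18,0,0,0],[0,0,-18,0,0,0]]])

```text
t: 22.77
tool_pos: [0.4865, -0.3723, 0.2108]
tool_rot: [-0.653, 3.072, -0.002]
contact_force: [-0.2, 0.4, -4.2]
opening: 0.0587
grip_force: 67.4
```

```bash
python3 - <<'E'
from obj import *
st(); print(delta([*d2w(-.023,0),.21],82.2))
E
```

```text
t22.77 pos [ 0.4865 -0.3723  0.2108] yhead 114.0 tilt 0.001 F [-0.2  0.4 -4.2] open 0.0587 grip 67.4 q [-0.77  0.05  1.68 -0.    1.41 -2.76] deck [ 0.0015 -0.3609]
[-16.95, 31.96, 0.04, -0.001, 0.001, 0.555]
```

Emit:
arm_command(plan=[[[-17,32,0,0,0,0.555],[-17,32,0,0,0,0.555],[-17,32,0,0,0,0.555],[-17,32,0,0,0,0.555],[-17,32,0,0,0,0.555],[-17,32,0,0,0,0.555],[-17,32,0,0,0,0.555],[-17,32,0,0,0,0.555],[-17,32,0,0,0,0.555],[-17,32,0,0,0,0.555],[-17,32,0,0,0,0.555],[-17,32,0,0,0,0.555]]])

```text
t: 23.77
tool_pos: [0.5098, -0.0102, 0.2067]
tool_rot: [-0.212, -3.128, -0.002]
contact_force: [-0.2, -1.1, -3.9]
opening: 0.059
grip_force: 67.5
```

Emit:
arm_command(plan=[[[0,0,0,0,0,0],[0,0,0,0,0,0],[0,0,0,0,0,0]]])

```text
t: 24.02
tool_pos: [0.511, -0.0114, 0.209]
tool_rot: [-0.216, -3.132, -0.002]
contact_force: [0.1, 0.6, -2.6]
opening: 0.0587
grip_force: 67.5
```

```bash
python3 - <<'E'
from obj import *
st(); r=objs('k'); print(delta([*d2w(-.023,0),.140],82.2))
E
```

```text
t24.02 pos [ 0.511  -0.0114  0.209 ] yhead 82.1 tilt 0.003 F [ 0.1  0.6 -2.6] open 0.0587 grip 67.5 q [-0.17 -0.19  1.92  0.    1.42 -1.6 ] deck [-0.0233 -0.    ]
scene green [278. 209.] h 0.223 (array([522.7, -13.6]), array([58.3, 60.3]), 83.0)
scene pink [130. 229.] h 0.070 (array([ 651.5, -425.6]), array([ 71.8, 106.1]), 8.5)
scene pink [266. 244.] h 0.151 (array([594.6, -24.8]), array([60.5, 82.2]), -8.3)
scene pink [433. 356.] h 0.058 (array([652. , 465.3]), array([12. , 23.8]), -59.4)
scene blue [388. 246.] h 0.079 (array([421.9, 252.4]), array([24.2, 69.6]), -7.3)
scene orange [373. 305.] h 0.058 (array([600.9, 230.7]), array([15. , 20.7]), -72.4)
top green [358. 232.] h 0.341 (array([477.2,  -2.9]), array([ 9.3, 47.3]), 77.5)
top pink [485. 188.] h 0.070 (array([ 645. , -427.8]), array([ 74.5, 111.1]), 8.8)
top pink [365. 190.] h 0.489 (array([547.5,  -6.3]), array([ 3.7, 41.7]), 81.8)
top blue [278. 258.] h 0.082 (array([417.5, 249.9]), array([22.8, 68.2]), -7.2)
top orange [274. 207.] h 0.060 (array([597. , 229.6]), array([14. , 21.3]), -78.8)
[-0.03, -0.03, 6.93, 0.001, -0.002, -0.001]
```

Emit:
arm_command(plan=[[[0,0,3,0,0,0],[0,0,5,0,0,0],[0,0,6.3,0,0,0],[0,0,6.6,0,0,0],[0,0,6.8,0,0,0],[0,0,6.8,0,0,0]]])

```text
t: 24.62
tool_pos: [0.5114, -0.0104, 0.142]
tool_rot: [-0.213, -3.133, -0.002]
contact_force: [-0.4, -0.0, -2.2]
opening: 0.0587
grip_force: 68.1
```

Emit:
arm_command(plan=[[[0,0,0.1,0,0,0],[0,0,0.2,0,0,0],[0,0,0.3,0,0,0],[0,0,0.3,0,0,0]]])

```text
t: 24.95
tool_pos: [0.5112, -0.0102, 0.1389]
tool_rot: [-0.213, -3.133, -0.002]
contact_force: [-0.2, -0.3, -2.8]
opening: 0.0588
grip_force: 68.1
```

Close to the deck now. A little lower, then push toward +x.

Emit:
arm_command(plan=[[[0,0,0.1,0,0,0],[0,0,0.15,0,0,0],[0,0,0.15,0,0,0],[-0.1,0,0.15,0,0,0],[-0.2,0,0.15,0,0,0],[-0.3,0,0.15,0,0,0],[-0.3,0,0.15,0,0,0]]])

```text
t: 25.53
tool_pos: [0.5138, -0.0107, 0.1375]
tool_rot: [-0.213, -3.131, -0.002]
contact_force: [-4.5, 0.6, 5.6]
opening: 0.0589
grip_force: 69.2
```

Emit:
arm_command(plan=[[[-0.1,0,0,0,0,0],[-0.2,0,0,0,0,0],[-0.2,0,0,0,0,0],[-0.2,0,0,0,0,0]]])

```text
t: 25.87
tool_pos: [0.5149, -0.0108, 0.1374]
tool_rot: [-0.213, -3.129, -0.002]
contact_force: [-7.9, 0.3, 7.3]
opening: 0.059
grip_force: 69.5
```

```bash
python3 -c "
from mv import *
st()"
```

```text
t25.87 pos [ 0.5149 -0.0108  0.1374] yhead 82.2 tilt 0.006 F [-7.9  0.3  7.3] open 0.0590 grip 69.5 q [-0.17 -0.11  1.97  0.    1.29 -1.6 ] deck [-0.0194  0.001 ]
```

Emit:
arm_command(plan=[[[-0.1,0,0,0,0,0],[-0.2,0,0,0,0,0],[-0.2,0,0,0,0,0],[-0.2,0,0,0,0,0]]])

```text
t: 26.2
tool_pos: [0.5151, -0.0109, 0.1372]
tool_rot: [-0.212, -3.123, -0.002]
contact_force: [-14.9, 2.0, 12.9]
opening: 0.0587
grip_force: 70.1
```

```bash
python3 -c "
from mv import *
st()"
```

```text
t26.20 pos [ 0.5151 -0.0109  0.1372] yhead 82.2 tilt 0.011 F [-14.9   2.   12.9] open 0.0587 grip 70.1 q [-0.17 -0.11  1.96  0.    1.3  -1.6 ] deck [-0.0192  0.001 ]
```

Green is tight against pink. Releasing.

Emit:
arm_command(plan=[[[0.15,0,-0.05,0,0,0],[0.3,0,-0.1,0,0,0],[0.3,0,-0.1,0,0,0]]])

```text
t: 26.45
tool_pos: [0.5146, -0.0108, 0.1377]
tool_rot: [-0.213, -3.132, -0.002]
contact_force: [-3.5, -0.3, 1.8]
opening: 0.0591
grip_force: 68.6
```

Emit:
arm_command(plan=[[[0,0,0,0,0,0],[0,0,0,0,0,0],[0,0,0,0,0,0],[0,0,0,0,0,0],[0,0,0,0,0,0],[0,0,0,0,0,0],[0,0,-3,0,0,0],[0,0,-6,0,0,0],[0,0,-9,0,0,0],[0,0,-9,0,0,0]]], gripper=-1)

```text
t: 27.28
tool_pos: [0.5186, -0.0114, 0.2356]
tool_rot: [0.212, 3.124, 0.0]
contact_force: [0.5, -0.3, 1.0]
opening: 0.0854
grip_force: 0.0
```

```bash
python3 - <<'E'
from obj import *
st(); r=objs('l')
for n in r:
    im,d,X=r[n]
    for m,ce in comps(im,'orange',100):
        P=clean(X[m]); B=P[(P[:,2]>.013)&(P[:,2]<.032)]; c=B[:,:2].mean(0)
        h=np.percentile(P[:,2],95); T=P[P[:,2]>h-.009]
        if n=='scene': T=T-[.001,0,0];B=B-[.001,0,0]
        else: T=T+[.003,0,0];B=B+[.003,0,0]
        # iterate wedge frame: edges along length
        y0=np.radians(101); 
        ax=np.array([np.cos(y0),np.sin(y0)]); px=np.array([np.sin(y0),-np.cos(y0)])
        s=B[:,:2]@ax; t=B[:,:2]@px; e=np.linspace(s.min()+.004,s.max()-.004,9)
        rows=[(( a+b)/2,np.percentile(t[(s>=a)&(s<b)],[3,97])) for a,b in zip(e[:-1],e[1:])]
        S=np.array([a for a,_ in rows]); E=np.array([b for _,b in rows])
        lo=np.polyfit(S,E[:,0],1); hi=np.polyfit(S,E[:,1],1)
        print(n,'edge slopes',lo[0].round(3),hi[0].round(3),'yaw straight',np.degrees(y0-np.arctan(hi[0])-np.pi/2).round(1),'yaw taper',np.degrees(y0-np.arctan(lo[0])-np.pi/2+np.arctan(.12)).round(1),'len',(s.max()-s.min()).round(4),'widths',np.ptp(E,axis=1).round(4))
        print('  tab',T[:,:2].mean(0).round(4), rect(T))
E
```

```text
t27.28 pos [ 0.5186 -0.0114  0.2356] yhead 82.2 tilt 0.011 F [ 0.5 -0.3  1. ] open 0.0854 grip 0.0 q [-0.17 -0.2   1.88  0.    1.46 -1.6 ] deck [-0.0157  0.001 ]
scene green [285. 222.] h 0.150 (array([516.3,  -2.7]), array([78.9, 79.9]), -6.9)
scene pink [130. 229.] h 0.070 (array([ 654.5, -428.5]), array([ 68.8, 110.3]), 12.1)
scene pink [267. 244.] h 0.150 (array([594.5, -24.5]), array([60.8, 82. ]), -8.9)
scene pink [435. 354.] h 0.061 (array([651.3, 463.9]), array([12.3, 22.9]), -52.6)
scene blue [388. 246.] h 0.079 (array([420.6, 252.6]), array([25.6, 71.2]), -7.4)
scene orange [373. 305.] h 0.058 (array([600.5, 230.8]), array([16.9, 21.1]), -72.5)
top green [357. 230.] h 0.356 (array([483.9,   2.5]), array([ 8. , 45.8]), 67.9)
top pink [484. 188.] h 0.069 (array([ 646.6, -430.4]), array([ 76.2, 111.8]), 9.7)
top blue [278. 258.] h 0.083 (array([417. , 249.9]), array([22.5, 68.4]), -6.2)
top orange [274. 207.] h 0.061 (array([596.7, 229. ]), array([14.4, 21. ]), -78.4)
scene edge slopes -0.031 -0.031 yaw straight 12.7 yaw taper 19.6 len 0.1207 widths [0.0067 0.021  0.0233 0.0191 0.0189 0.0175 0.0147 0.0138]
  tab [0.6011 0.2315] (array([599.5, 230.8]), array([16.9, 21.1]), -72.5)
top edge slopes 0.085 0.006 yaw straight 10.7 yaw taper 13.0 len 0.1205 widths [0.0195 0.0198 0.0211 0.0187 0.0175 0.0159 0.0137 0.0128]
  tab [0.5992 0.2294] (array([599.7, 229. ]), array([14.4, 21. ]), -78.4)
```

```bash
python3 - <<'E'
from obj import *
X=pts('scene',np.load('scene0.npy')); im=cv2.imread('pics/scene0.png')
J=X[330:380,335:375].reshape(-1,3); J=J[(J[:,2]>.094)&(J[:,2]<.11)]; print('jar',rect(J))
print(delta([.600,.2305,.15],12))
E
```

```text
jar (array([749.4, 272.7]), array([69.3, 72.2]), -67.8)
[-5.02, 25.06, 8.03, 0.002, 0.001, 1.226]
```

Emit:
arm_command(plan=[[[-5,25,8,0,0,1.226],[-5,25,8,0,0,1.226],[-5,25,8,0,0,1.226],[-5,25,8,0,0,1.226],[-5,25,8,0,0,1.226],[-5,25,8,0,0,1.226],[-5,25,8,0,0,1.226],[-5,25,8,0,0,1.226],[-5,25,8,0,0,1.226],[-5,25,8,0,0,1.226],[-5,25,8,0,0,1.226],[-5,25,8,0,0,1.226]]], gripper=0)

```text
t: 28.38
tool_pos: [0.5974, 0.2299, 0.1462]
tool_rot: [-1.972, -2.441, 0.004]
contact_force: [1.1, -0.8, -0.2]
opening: 0.0431
grip_force: 0.0
```

```bash
python3 - <<'E'
from obj import *
st(); r=objs('m'); print(delta([.600,.2305,.047],12))
im=r['scene'][0]
cv2.imwrite('pics/cropm.png',cv2.resize(im[170:340,210:440],None,fx=3.4,fy=3.4,interpolation=cv2.INTER_CUBIC))
E
```

```text
t28.38 pos [0.5974 0.2299 0.1462] yhead 12.1 tilt 0.005 F [ 1.1 -0.8 -0.2] open 0.0431 grip 0.0 q [0.25 0.17 1.66 0.   1.31 0.04] deck [0.0296 0.2508]
scene green [285. 221.] h 0.151 (array([514.9, -10.5]), array([61.5, 81.1]), -9.3)
scene pink [130. 229.] h 0.070 (array([ 649.7, -427.9]), array([ 76.1, 102.8]), 8.7)
scene pink [267. 244.] h 0.150 (array([594.4, -25.4]), array([61.3, 82.4]), -8.6)
scene pink [435. 354.] h 0.061 (array([651.3, 464.8]), array([13.1, 23. ]), -59.6)
scene blue [388. 248.] h 0.079 (array([430.5, 251.2]), array([25.1, 52.7]), -8.0)
scene orange [373. 305.] h 0.059 (array([602.4, 231.2]), array([14.6, 20.3]), -69.0)
top green [358. 226.] h 0.154 (array([510.5,  -9.6]), array([58.2, 77.5]), -8.5)
top pink [485. 189.] h 0.070 (array([ 648. , -427.3]), array([ 74.8, 115.4]), 7.1)
top pink [363. 199.] h 0.153 (array([591.5, -23.2]), array([57. , 69.9]), -6.5)
top orange [271. 207.] h 0.028 (array([558.1, 275.7]), array([45.8, 86.2]), 5.0)
[-0.0, 0.26, 10.01, -0.003, -0.002, 0.002]
```

View pics/cropm.png

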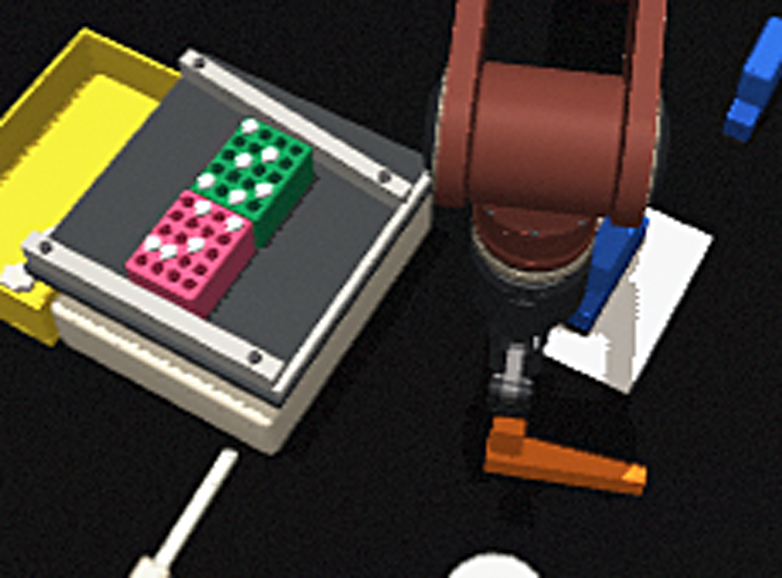

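Racks stand in a row at (220,210), and the gripper is above the orange tab at (508,435). Descending.

Emit:
arm_command(plan=[[[0,0.2,4,0,0,0],[0,0.2,8,0,0,0],[0,0.2,9.8,0,0,0],[0,0.2,9.8,0,0,0],[0,0.2,9.8,0,0,0]]])

```text
t: 28.9
tool_pos: [0.5992, 0.2303, 0.0488]
tool_rot: [-1.974, -2.439, 0.004]
contact_force: [0.6, 0.3, 1.5]
opening: 0.0426
grip_force: 0.0
```

Emit:
arm_command(plan=[[[0,0,0,0,0,0],[0,0,0,0,0,0],[0,0,0,0,0,0],[0,0,0,0,0,0],[0,0,0,0,0,0],[0,0,0,0,0,0]]], gripper=1, force=80)

```text
t: 29.4
tool_pos: [0.6019, 0.2311, 0.0528]
tool_rot: [1.977, 2.441, 0.005]
contact_force: [-0.5, -0.4, 6.3]
opening: 0.0128
grip_force: 79.3
```

Emit:
arm_command(plan=[[[0,0,-4,0,0,0],[0,0,-8,0,0,0],[0,0,-12,0,0,0],[0,0,-16,0,0,0],[0,0,-18,0,0,0],[0,0,-18,0,0,0],[0,0,-18,0,0,0]]])

```text
t: 29.98
tool_pos: [0.6012, 0.2307, 0.2324]
tool_rot: [1.977, 2.441, 0.005]
contact_force: [0.1, 1.0, -2.2]
opening: 0.0125
grip_force: 78.6
```

```bash
python3 - <<'E'
from obj import *
st(); r=objs('n'); print(delta([*d2w(-.076,-.182),.225],-7.8))
E
```

```text
t29.98 pos [0.6012 0.2307 0.2324] yhead 12.0 tilt 0.003 F [ 0.1  1.  -2.2] open 0.0125 grip 78.6 q [0.25 0.11 1.59 0.   1.45 0.04] deck [0.0333 0.2521]
scene green [285. 221.] h 0.150 (array([514.4, -11.2]), array([60.2, 81.5]), -6.7)
scene pink [130. 229.] h 0.070 (array([ 650.8, -429.2]), array([ 66.4, 102.9]), 9.8)
scene pink [267. 244.] h 0.150 (array([593.8, -24.9]), array([60.4, 82.3]), -7.1)
scene pink [435. 354.] h 0.060 (array([651.3, 464.3]), array([12.4, 24.2]), -57.5)
scene blue [388. 246.] h 0.080 (array([422.1, 252. ]), array([24.8, 73.9]), -8.3)
scene orange [384. 274.] h 0.203 (array([594.7, 277.3]), array([ 23.4, 119.1]), -78.8)
top green [358. 226.] h 0.153 (array([510.3,  -9.6]), array([59.1, 77.9]), -8.5)
top pink [484. 188.] h 0.070 (array([ 647.9, -429.5]), array([ 74.4, 117. ]), 11.0)
top pink [363. 199.] h 0.153 (array([592.2, -23.2]), array([57.5, 68. ]), -7.6)
top orange [265. 197.] h 0.205 (array([573.9, 262.1]), array([37.4, 77.1]), 37.3)
[-37.14, -24.79, 0.36, -0.005, -0.001, 0.345]
```

Emit:
arm_command(plan=[[[-37.5,-24.4,0,0,0,0.345],[-37.5,-24.4,0,0,0,0.345],[-37.5,-24.4,0,0,0,0.345],[-37.5,-24.4,0,0,0,0.345],[-37.5,-24.4,0,0,0,0.345],[-37.5,-24.4,0,0,0,0.345],[-37.5,-24.4,0,0,0,0.345],[-37.5,-24.4,0,0,0,0.345],[-37.5,-24.4,0,0,0,0.345],[-37.5,-24.4,0,0,0,0.345],[-37.5,-24.4,0,0,0,0.345],[-37.5,-24.4,0,0,0,0.345]]])

```text
t: 31.08
tool_pos: [0.4366, -0.1907, 0.227]
tool_rot: [-2.37, -2.054, 0.006]
contact_force: [0.3, 0.7, -0.6]
opening: 0.0128
grip_force: 78.6
```

Emit:
arm_command(plan=[[[0,0,0,0,0,0],[0,0,0,0,0,0],[0,0,0,0,0,0],[0,0,0,0,0,0]]])

```text
t: 31.42
tool_pos: [0.4397, -0.1858, 0.2291]
tool_rot: [-2.362, -2.065, 0.001]
contact_force: [-0.3, -1.0, -1.3]
opening: 0.0126
grip_force: 78.5
```

```bash
python3 - <<'E'
from obj import *
st(); r=objs('o'); print(delta([*d2w(-.0735,-.190),.162],-7.8))
im=r['scene'][0]
cv2.imwrite('pics/cropo.png',cv2.resize(im[140:310,160:370],None,fx=3.4,fy=3.4,interpolation=cv2.INTER_CUBIC))
E
```

```text
t31.42 pos [ 0.4397 -0.1858  0.2291] yhead -7.7 tilt 0.004 F [-0.3 -1.  -1.3] open 0.0126 grip 78.5 q [-0.56 -0.3   1.97  0.    1.47 -0.42] deck [-0.0702 -0.1825]
scene green [285. 221.] h 0.151 (array([515.3, -10.6]), array([60.4, 82.1]), -7.6)
scene pink [130. 229.] h 0.070 (array([ 651.1, -429. ]), array([ 74.2, 104.8]), 10.8)
scene pink [267. 244.] h 0.150 (array([593.9, -24.2]), array([61.4, 81.7]), -8.1)
scene pink [435. 354.] h 0.060 (array([651.4, 464.4]), array([13.7, 22.5]), -56.9)
scene blue [388. 246.] h 0.080 (array([421.8, 252.3]), array([24.7, 69.6]), -7.4)
scene orange [248. 174.] h 0.227 (array([ 440.1, -175.9]), array([ 8.9, 16.1]), 34.4)
top green [358. 226.] h 0.154 (array([510.2,  -9.4]), array([59.1, 77.8]), -9.5)
top pink [484. 188.] h 0.071 (array([ 646.6, -429.3]), array([ 78.3, 114.1]), 8.9)
top pink [363. 199.] h 0.153 (array([591.5, -22.9]), array([57.1, 69.9]), -8.1)
top blue [278. 258.] h 0.084 (array([416.8, 250.1]), array([23.2, 68.6]), -8.6)
top orange [397. 243.] h 0.204 (array([ 448.4, -119. ]), array([48.1, 57.4]), -62.6)
[-0.74, -0.34, 6.75, -0.002, -0.001, 0.002]
```

View pics/cropo.png

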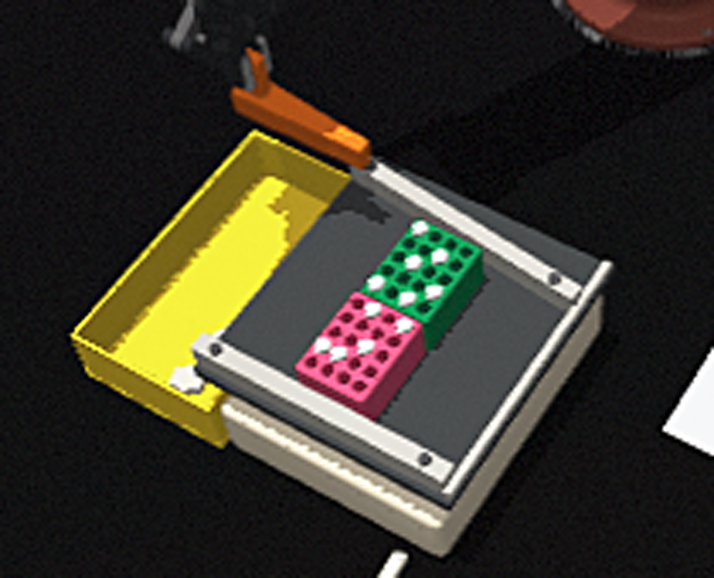

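The held wedge points tip first along +y at (310,120). Racks are in place. Lowering it at the open edge.

Emit:
arm_command(plan=[[[-0.7,-0.3,0,0,0,0],[-0.7,-0.3,2,0,0,0],[-0.7,-0.3,4.5,0,0,0],[-0.7,-0.3,6,0,0,0],[-0.7,-0.3,6.8,0,0,0],[-0.7,-0.3,6.8,0,0,0],[-0.7,-0.3,6.8,0,0,0]]])

```text
t: 32.1
tool_pos: [0.4356, -0.1936, 0.1621]
tool_rot: [-2.365, -2.064, 0.001]
contact_force: [0.1, 0.1, -1.4]
opening: 0.0124
grip_force: 78.6
```

```bash
python3 - <<'E'
from obj import *
st(); r=look('p'); print(delta([*d2w(-.0735,-.150),.158],-7.8))
im,d,X=r['scene']
for m,ce in comps(im,'orange',60):
    P=clean(X[m]); print(ce,np.percentile(P[:,2],[5,50,95]).round(3)); q=w2d(P-[.001,0,0])
    for a in np.arange(-.19,-.06,.015):
        k=(q[:,1]>a)&(q[:,1]<a+.015)&(P[:,2]>.115)&(P[:,2]<.137)
        if k.sum()>3: print(a.round(3),np.percentile(q[k,0],[3,97]).round(4),np.median(P[k,2]).round(4))
u=im[170:260,210:330]; cv2.imwrite('pics/cropp.png',cv2.resize(u,None,fx=6,fy=6,interpolation=cv2.INTER_CUBIC))
E
```

```text
t32.10 pos [ 0.4356 -0.1936  0.1621] yhead -7.8 tilt 0.002 F [ 0.1  0.1 -1.4] open 0.0124 grip 78.6 q [-0.57 -0.24  2.04  0.    1.35 -0.44] deck [-0.0732 -0.1908]
[4.11, -0.11, 0.54, 0.0, 0.0, 0.0]
[249.00503778 188.69269521] [0.112 0.13  0.16 ]
-0.19 [-0.0813 -0.0608] 0.1303
-0.175 [-0.0815 -0.0599] 0.1298
-0.16 [-0.0803 -0.0605] 0.1299
-0.145 [-0.0785 -0.0597] 0.1301
-0.13 [-0.0777 -0.0603] 0.1288
-0.115 [-0.0746 -0.0598] 0.1299
-0.1 [-0.0735 -0.06  ] 0.1279
-0.085 [-0.0719 -0.0617] 0.1267
```

View pics/cropp.png

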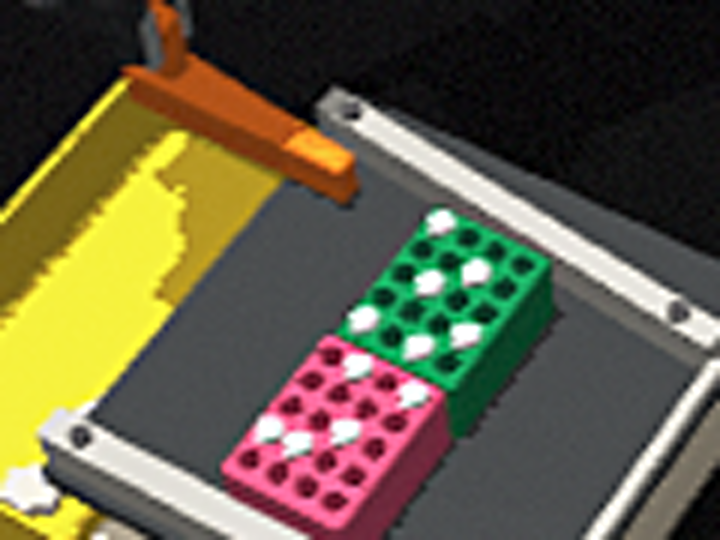

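Emit:
arm_command(plan=[[[0.5,-0.25,0.15,0,0,0],[1.2,-0.25,0.2,0,0,0],[2,-0.25,0.2,0,0,0],[2.8,-0.25,0.2,0,0,0],[3.6,-0.25,0.2,0,0,0],[4.4,-0.25,0.2,0,0,0],[5.2,-0.25,0.2,0,0,0],[6,-0.25,0.2,0,0,0],[6.8,-0.25,0.2,0,0,0],[7.4,-0.25,0.2,0,0,0],[7.4,-0.25,0.2,0,0,0],[7.4,-0.25,0.2,0,0,0]]])

```text
t: 33.2
tool_pos: [0.4431, -0.1195, 0.1599]
tool_rot: [-2.365, -2.065, 0.001]
contact_force: [-0.1, -1.1, -0.7]
opening: 0.0124
grip_force: 78.6
```

```bash
cat > wq.py <<'E'
from obj import *
def wq(tag):
    st(); r=look(tag); im,d,X=r['scene']
    for c in('orange','green','pink'):
      for m,ce in comps(im,c,60):
        P=clean(X[m])
        if len(P)<20 or P[:,2].max()<.1: continue
        q=w2d(P-[.001,0,0]); h=np.percentile(P[:,2],95)
        if c!='orange': T=P[P[:,2]>h-.009]-[.001,0,0]; e=rect(T); print(c,w2d(np.array(e[0])/1000).round(4),e[1],e[2]+7.8); continue
        k=(P[:,2]>.115)&(P[:,2]<.137); print('wedge top z',np.median(P[k,2]).round(4),'y range',np.percentile(q[k,1],[1,99]).round(4))
        for a in np.arange(-.19,.06,.02):
            j=k&(q[:,1]>a)&(q[:,1]<a+.02)
            if j.sum()>3: print('  ',a.round(3),np.percentile(q[j,0],[3,97]).round(4))
    return r
E
python3 -c "
from wq import *
wq('q')"
```

```text
t33.20 pos [ 0.4431 -0.1195  0.1599] yhead -7.7 tilt 0.002 F [-0.1 -1.1 -0.7] open 0.0124 grip 78.6 q [-0.43 -0.29  2.08  0.    1.35 -0.29] deck [-0.0758 -0.1164]
wedge top z 0.1276 y range [-0.127  -0.0145]
   -0.13 [-0.0696 -0.062 ]
   -0.11 [-0.0854 -0.0627]
   -0.09 [-0.0834 -0.0629]
   -0.07 [-0.0817 -0.0628]
   -0.05 [-0.0798 -0.0626]
   -0.03 [-0.0803 -0.0714]
green [-0.0212  0.0006] [61.3 80.7] -0.6000000000000005
pink [ 0.06   -0.0019] [60.9 82.4] 0.8999999999999995
```

Emit:
arm_command(plan=[[[0.5,0,0.05,0,0,0],[1,0,0.05,0,0,0],[1.5,0.05,0.05,0,0,0],[2,0.1,0.05,0,0,0],[2.5,0.1,0.05,0,0,0],[2.8,0.1,0.05,0,0,0],[2.8,0.1,0.05,0,0,0]]])

```text
t: 33.88
tool_pos: [0.448, -0.0915, 0.1595]
tool_rot: [-2.365, -2.065, 0.0]
contact_force: [-0.1, -0.2, -0.2]
opening: 0.0127
grip_force: 78.6
```

Emit:
arm_command(plan=[[[0.2,0,0,0,0,0],[0.4,0,0,0,0,0],[0.6,0,0,0,0,0],[0.6,0,0,0,0,0]]])

```text
t: 34.22
tool_pos: [0.449, -0.0862, 0.1597]
tool_rot: [-2.366, -2.064, -0.0]
contact_force: [1.8, -0.1, -2.2]
opening: 0.0126
grip_force: 78.5
```

```bash
python3 -c "
from wq import *
wq('r')"
```

```text
t34.22 pos [ 0.449  -0.0862  0.1597] yhead -7.8 tilt 0.001 F [ 1.8 -0.1 -2.2] open 0.0126 grip 78.5 q [-0.35 -0.29  2.08  0.    1.35 -0.22] deck [-0.0744 -0.0825]
wedge top z 0.1273 y range [-0.0914  0.0109]
   -0.11 [-0.0663 -0.0621]
   -0.09 [-0.0815 -0.0613]
   -0.07 [-0.083  -0.0605]
   -0.05 [-0.0821 -0.0617]
   -0.03 [-0.0783 -0.0721]
   -0.01 [-0.0767 -0.0703]
green [-0.0203  0.001 ] [59.9 80.2] -0.2999999999999998
pink [ 0.0603 -0.0022] [62.2 81.1] 0.2999999999999998
```

Emit:
arm_command(plan=[[[0.2,0.03,0,0,0,0],[0.4,0.05,0,0,0,0],[0.6,0.07,0,0,0,0],[0.6,0.07,0,0,0,0]]])

```text
t: 34.65
tool_pos: [0.4505, -0.0803, 0.1597]
tool_rot: [-2.366, -2.065, -0.0]
contact_force: [1.6, -0.8, -1.8]
opening: 0.0125
grip_force: 78.6
```

Emit:
arm_command(plan=[[[0.2,0.02,0,0,0,0],[0.4,0.04,0,0,0,0],[0.4,0.04,0,0,0,0]]])

```text
t: 34.9
tool_pos: [0.4515, -0.0763, 0.1597]
tool_rot: [-2.366, -2.065, -0.0]
contact_force: [2.9, -1.8, -0.7]
opening: 0.0129
grip_force: 78.6
```

```bash
python3 -c "
from mv import *
st()"
```

```text
t34.90 pos [ 0.4515 -0.0763  0.1597] yhead -7.8 tilt 0.001 F [ 2.9 -1.8 -0.7] open 0.0129 grip 78.6 q [-0.33 -0.29  2.08  0.    1.35 -0.2 ] deck [-0.0733 -0.0725]
```

Emit:
arm_command(plan=[[[0.2,0.02,0.05,0,0,0],[0.4,0.04,0.1,0,0,0],[0.4,0.04,0.1,0,0,0]]])

```text
t: 35.15
tool_pos: [0.4525, -0.0727, 0.1588]
tool_rot: [-2.366, -2.065, 0.0]
contact_force: [3.5, -3.6, -0.4]
opening: 0.0124
grip_force: 78.6
```

Emit:
arm_command(plan=[[[0.2,0.02,0,0,0,0],[0.4,0.04,0,0,0,0],[0.4,0.04,0,0,0,0]]])

```text
t: 35.4
tool_pos: [0.4529, -0.0709, 0.1589]
tool_rot: [2.365, 2.064, -0.008]
contact_force: [0.6, -11.3, 0.4]
opening: 0.0125
grip_force: 78.7
```

```bash
python3 -c "
from mv import *
st()"
```

```text
t35.40 pos [ 0.4529 -0.0709  0.1589] yhead -7.8 tilt 0.006 F [  0.6 -11.3   0.4] open 0.0125 grip 78.7 q [-0.31 -0.29  2.08 -0.01  1.35 -0.18] deck [-0.0727 -0.0669]
```

Emit:
arm_command(plan=[[[0.2,0.01,0,0,0,0],[0.4,0.01,0,0,0,0],[0.4,0.01,0,0,0,0],[0.4,0.01,0,0,0,0],[0.4,0.01,0,0,0,0]]])

```text
t: 35.82
tool_pos: [0.453, -0.0704, 0.1592]
tool_rot: [2.362, 2.06, -0.018]
contact_force: [-2.3, -25.4, 0.9]
opening: 0.0127
grip_force: 78.8
```

```bash
python3 -c "
from wq import *
wq('s')"
```

```text
t35.82 pos [ 0.453  -0.0704  0.1592] yhead -7.8 tilt 0.014 F [ -2.3 -25.4   0.9] open 0.0127 grip 78.8 q [-0.31 -0.29  2.08 -0.01  1.35 -0.17] deck [-0.0727 -0.0664]
wedge top z 0.1268 y range [-0.078   0.0395]
   -0.09 [-0.0668 -0.0597]
   -0.07 [-0.0798 -0.0594]
   -0.05 [-0.0814 -0.0599]
   -0.03 [-0.0791 -0.072 ]
   -0.01 [-0.0768 -0.0718]
   0.01 [-0.0756 -0.0621]
   0.03 [-0.0723 -0.0601]
green [-0.0205  0.0009] [60.8 81.6] -1.1000000000000005
pink [ 0.0602 -0.0023] [60.5 81.5] -0.7999999999999998
```

Wedge binds at 25 N with its origin at y ≈ -20 mm. Hold, ease, release.

Emit:
arm_command(plan=[[[0,0,0,0,0,0],[0,0,0,0,0,0],[0,0,0,0,0,0],[0,0,0,0,0,0],[-0.2,0,0,0,0,0],[-0.4,0,0,0,0,0],[-0.4,0,0,0,0,0]]])

```text
t: 36.5
tool_pos: [0.453, -0.0707, 0.1591]
tool_rot: [2.367, 2.064, -0.006]
contact_force: [-0.1, -9.3, 1.2]
opening: 0.0128
grip_force: 79.0
```

Emit:
arm_command(plan=[[[0,0,0,0,0,0],[0,0,0,0,0,0],[0,0,0,0,0,0],[0,0,0,0,0,0],[0,0,0,0,0,0],[0,0,-3,0,0,0],[0,0,-7,0,0,0],[0,0,-11,0,0,0],[0,0,-14,0,0,0],[0,0,-14,0,0,0],[0,0,-14,0,0,0]]], gripper=0)

```text
t: 37.42
tool_pos: [0.4543, -0.0689, 0.3011]
tool_rot: [2.366, 2.065, 0.003]
contact_force: [-0.6, -0.7, -0.5]
opening: 0.043
grip_force: 0.0
```

```bash
python3 -c "
from wq import *
r=wq('t'); objs('u'); im=r['scene'][0]
cv2.imwrite('pics/cropt.png',cv2.resize(im[150:320,180:430],None,fx=3.1,fy=3.1,interpolation=cv2.INTER_CUBIC))"
```

```text
t37.42 pos [ 0.4543 -0.0689  0.3011] yhead -7.8 tilt 0.003 F [-0.6 -0.7 -0.5] open 0.0430 grip 0.0 q [-0.31 -0.39  1.92  0.    1.61 -0.18] deck [-0.0716 -0.0647]
wedge top z 0.1266 y range [-0.0796  0.0399]
   -0.09 [-0.0682 -0.0599]
   -0.07 [-0.0817 -0.0588]
   -0.05 [-0.0817 -0.06  ]
   -0.03 [-0.08   -0.0711]
   -0.01 [-0.0772 -0.0718]
   0.01 [-0.0747 -0.0642]
   0.03 [-0.0714 -0.0591]
green [-0.02    0.0006] [62.2 80.3] 0.09999999999999964
pink [ 0.0597 -0.0018] [61.6 82.1] -0.39999999999999947
scene green [286. 222.] h 0.151 (array([515.1, -10.9]), array([60.5, 80.1]), -6.7)
scene pink [130. 229.] h 0.070 (array([ 650.7, -427.8]), array([ 69.5, 107.1]), 11.6)
scene pink [266. 244.] h 0.150 (array([594.1, -24.3]), array([60.8, 81.5]), -8.5)
scene pink [434. 355.] h 0.061 (array([650.6, 464.4]), array([12.5, 23.2]), -52.9)
scene blue [388. 246.] h 0.079 (array([421.8, 252.6]), array([24.5, 74.6]), -7.3)
scene orange [281. 203.] h 0.165 (array([455.3, -68.9]), array([13.5, 23.3]), 80.1)
top green [358. 226.] h 0.558 (array([456.6,  -2.9]), array([ 3.1, 25.7]), -8.1)
top pink [484. 188.] h 0.070 (array([ 648.5, -428.8]), array([ 78.2, 118.3]), 10.8)
top pink [363. 199.] h 0.153 (array([554.1, -19.8]), array([ 57.2, 146.7]), -5.3)
top blue [278. 258.] h 0.085 (array([416.9, 249.7]), array([22.9, 69.1]), -6.5)
top orange [357. 240.] h 0.136 (array([448.3,  -7.8]), array([37.6, 60.8]), 14.4)
top orange [374. 244.] h 0.171 (array([440.7, -50.4]), array([ 8.6, 32.2]), -44.0)
```

View pics/cropt.png

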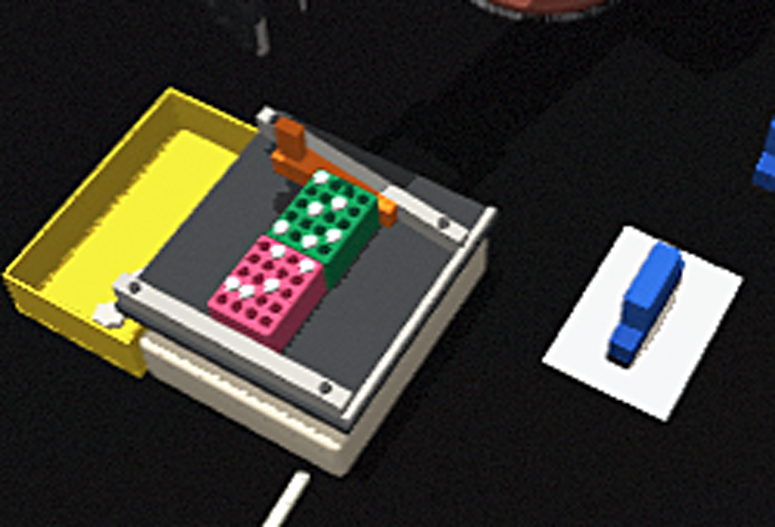

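The wedge (330,165) is locked beside the racks with its origin at about y = -20 mm. The racks are square on the line, and the scraper stands at mid-mat (650,300). The gripper is clear, so I'm handing in.

```bash
python3 -c "
from station import finish_job
print(finish_job())"
```

```text
the job is handed in; nothing more can be done
None
```

I handed the job in at about 37 s on the robot's clock; the station gave no verdict. By the last pictures all four flakes are in the tray, both racks stand tight against the far bar, the wedge is locked in the gap, and the scraper is upright on its mat.

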